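# Make up a weld kit on the dowel tray

## Task

From the parts lying on the near half of the table, round the green tray, make up the kit in the tray: put the two drilled plates on the two dowels, flat, the bare steel one first and the red one on top of it, lay the hexagon nut flat in the square blue dish and stand the plug with the T-shaped pin upright in the round yellow dish. The undrilled plate, the round brass spacer ring and the dark plug without a pin do not belong to this kit: leave them where they lie.

Things in the scene. Friction and masses are not known exactly. Their poses are not given: they have to be found in the camera images.
- dowel_base: Aluminium block 66 (x) x 96 (y) x 16 mm high, fixed in the green tray; origin: centre of its underside, 3 mm above the table. Two upright steel dowels at y = -28 and +28 mm: 10 mm diameter, 36 mm tall above the block, the lower 22 mm straight, then tapering to 3.6 mm. z up, y along the tray (340 x 120 mm, rim 6 mm above the table; three inserts in a row, about 112 mm apart, any order).
- nut_dish: Square blue dish, 64 x 64 mm outside, 54 x 54 mm inside, 9 mm high, inner floor 5 mm above its underside (so the rim stands 4 mm above the floor). Fixed on the green tray like dowel_base; origin the centre of its underside, 3 mm above the table; x and y along its sides, z up.
- round_dish: Round yellow dish, 66 mm outside and 58 mm inside diameter, 9 mm high, inner floor 5 mm above its underside (rim 4 mm above the floor). Fixed on the green tray like dowel_base; origin the centre of its underside, 3 mm above the table; z up.
- bare_plate_mid (a point): Centre of the loose drilled plate of bare grey steel, 60 (x) x 88 (y) x 12 mm thick, about 0.42 kg, lying flat; two through holes 15 mm in diameter at y = -28 and +28 mm on its centre line. Grasp across the 60 mm width (its x). z is up. 
- red_plate_mid (a point): Centre of the loose drilled plate painted red, the same size and holes as the bare one: 60 (x) x 88 (y) x 12 mm, holes 15 mm at y = -28 and +28 mm, about 0.42 kg, lying flat. Grasp across the 60 mm width (its x). z is up. 
- nut_mid (a point): Centre of the loose steel hexagon nut lying flat, 30 mm across flats (its x joins two opposite flats), 34 mm across corners (y), 16 mm high, 64 g. z is up. 
- mandrel_mid (a point): Loose light steel plug (the one near the tray, not those at the back of the table) with a T-shaped pin on top, standing upright: plug 38 mm in diameter and 37 mm high; above it a pin 6 mm thick up to 69 mm with a cross bar 34 mm long along its y; 0.36 kg. The point lies on the axis, half-way up the plug, 18.5 mm above its underside. z is up. 
- blank_plate_mid (a point): Look-alike, to be left: centre of a dark steel plate without holes, 60 (x) x 88 (y) x 14 mm, lying flat. z is up. 
- spacer_mid (a point): Look-alike, to be left: centre of a round brass spacer ring, 33 mm outside, 18 mm inside diameter, 16 mm high, lying flat. z is up. 
- plain_plug_mid (a point): Look-alike, to be left: centre of a plain dark metal plug without a pin, 38 mm in diameter, 37 mm high, standing. z is up. 
There are look-alikes about, which are no part of the job. Of the things that look like the part that bears mandrel_mid, the largest one is meant.

How it is judged:
At the end, for the whole second after the job is handed in: Bare plate, then red plate on it, both flat on the dowels (8 mm, 0.2 rad, heights within 3 mm); nut flat on the square dish's floor (15 mm); T-pin plug upright on the round dish's floor (12 mm); all at rest; the three look-alikes within 30 mm of their start (horizontal distance between each of bare_plate_mid, red_plate_mid and dowel_base below 0.008 m and z of bare_plate_mid in the frame of dowel_base between 0.019 and 0.025 m and angle between each of bare_plate_mid, red_plate_mid, nut_mid, mandrel_mid's own z axis and vertical below 0.08 rad and linear speed of each of bare_plate, red_plate, nut, mandrel below 0.02 m/s and angle between the y axis of each of bare_plate_mid, red_plate_mid and the y axis of dowel_base, either way round below 0.2 rad and z of red_plate_mid in the frame of dowel_base between 0.031 and 0.037 m and horizontal distance between nut_mid and nut_dish below 0.015 m and z of nut_mid in the frame of nut_dish between 0.01 and 0.016 m and horizontal distance between mandrel_mid and round_dish below 0.012 m and z of mandrel_mid in the frame of round_dish between 0.0205 and 0.0265 m and distance of each of blank_plate_mid, spacer_mid, plain_plug_mid from where it was at the start of the episode below 0.03 m); the robot touches nothing.
It fails at once if a look-alike (undrilled plate, spacer ring, plain plug) is moved more than 30 mm (distance of any of blank_plate_mid, spacer_mid, plain_plug_mid from where it was at the start of the episode above 0.03 m).
It also fails if it takes over 106 s, if anything falls off the work surface, if the arm or the gripper's body presses on something with over 40 N, if the wrist force passes 120 N, or if a joint passes its speed limit or range.

## Robot

A 7-joint arm with a two-finger parallel gripper is mounted at the origin on a cart in front of the work surface, level with it; the furniture and walls round the work are solid. World frame = base frame: x ahead of the robot, y to its left, z up, the work surface at z = 0. Lengths are in m, angles in rad, forces in N, time in s.
With the tool pointing down it reaches from about 0.425 to 0.825 m from the base axis. Payload 3.6 kg.
Tool frame: the origin (TCP) lies midway between the tips of the shut fingers; the grasp point (between the pads) lies 19 mm behind it; y points along the fingers, x is the direction in which the jaws open and shut, and the axes are right-handed (so a half turn about y gives the same grasp; the last joint's range is limited). The gripper opens to 93 mm and grips with 3 to 60 N. Pads are 15 mm wide; open, the fingers measure 128 mm over their backs; the gripper's body (75 mm by 188 mm) begins 65 mm behind the grasp point.
Start: joints at [1.107, 0.615, -0.013, 1.423, 0.008, 1.103, -0.04], TCP at [0.276, -0.589, 0.219] pointing down, gripper open.
Joint ranges: [-3.12, 3.12], [-0.3, 2.06], [-1.34, 1.32], [0.26, 2.42], [-1.36, 4.5], [0.01, 1.98], [-2.84, 2.84]. Speed limits (rad/s): [2.79, 2.79, 3.14, 3.14, 3.14, 3.14, 3.14].

## Interface

Orientations are given as [roll, pitch, yaw] about the fixed x, y, z axes, in that order (R = Rz(yaw) Ry(pitch) Rx(roll)).
In Python, from rig import arm, imaging gives the robot as it stands. The module is installed in compiled form; this text tells all that it offers.
- The arm moves only by the tool servo_tool, never from a script. Its argument "targets" is a list that holds one entry, the list of rows, each a list of 5 numbers: the finger opening in cm, from 0 to 9.3, then the shift along the tool's x, y, z in cm, then the turn about the tool's y in degrees. In form: [[[grip, x, y, z, yaw], ...]]. A call has 1 to 10 rows; each row shifts and turns the commanded pose from where the row before left it, along the tool's axes as they then stand; what a row does not reach is not made up. A row lasts 1/12 s, in which the tool goes at most 41.7 mm and 7.16 degrees, less where a joint would pass 70% of its speed; a pose out of reach is approached as far as the arm can. A call is refused whole if a number of a shift passes 4.17 or a number of a turn 7.16, either way. A call with a gripper value outside its range is refused whole. The fingers move at their own pace and stop on an object; "force" is the grip in N (left out, the last holds). Time passes only in rows, so rows that do not move let the fingers close. It gives the time, the measured TCP pose, the force and the opening at its end, in the units of the state.
- arm.get_state(): the state, without advancing time (a new reading comes with each control period).
- imaging.grab_frame(name): name is "scene" or "top" or "wrist"; returns a dict with "img" (480x640x3 uint8, blue, green, red), "fx", "fy", "cx", "cy" (pixels), "R" (3x3) and "t" (3): a world point X has camera coordinates R X + t; the wrist camera has in their place "mount" (4x4, takes a point from camera to tool coordinates, whose origin is the TCP and whose axes are the tool frame's). Camera axes: x right, y down, z forward; pixel columns grow to the right and rows downward; lengths in m; the calibration is good to about 2 mm. A picture is of the moment at which its call begins: read the wrist's pose just before it. There is no depth.
- arm.hand_in(): hands the job in, once; it reports no verdict.
Trained networks look in a picture, given as the dict that the camera call returned (one of the last four; its "shot" number tells which), for a name from the list of things; names that differ only in an ending like _2 or _b are one class to them, and where a whole thing is asked for, a point or a joint stands for the part that bears it (a point fixed in the world has none). Each returns a list of dicts, best first, with "score" (0 to 1); they miss things now and then, are a little off and sometimes report something else, mostly with a low value. They report only what shows in the picture. A call takes as long as a camera call. They do not tell look-alikes from the thing itself.
- imaging.boxes_of(picture, target): "rect" ([left, top, right, bottom] in pixels, round what is visible of it).
- imaging.trace(picture, target): "region" (480x640 bool, what is visible of it) and "rect" ([left, top, right, bottom] in pixels, round what is visible of it).
The state is a dict: "time": time; "joint_positions": joint angles; "joint_velocities": joint speeds; "joint_efforts": joint torques, N m; "position": TCP position; "tcp_rot": TCP orientation; "ft_force": force on the tool from outside, world axes, zero at the start; "ft_torque": the same for the moment, N m; "finger_gap": opening from 0.0 (shut) to 1.0 (fully open).
Only numpy, scipy, OpenCV 4.12 (cv2) and the standard library are available. Lean on these libraries where they do the work, as an engineer would, in place of code of your own. Each camera call takes 0.05 s, during which the arm holds its last target.

## Working session

There is one attempt and no reset: what is moved stays moved. The work goes in short steps, Python scripts to look and compute and a tool call to move; the robot and the scene stay as the last step left them, time stands still between calls to the robot, and variables do not carry over. Pictures are saved under pics/ and viewed, and the job is handed in when it is done.

Besides the shell and the picture viewer there is one more tool, called after "Emit:" as name(argument=value, ...), one argument or row to a line, values as JSON. servo_tool: Moves the arm, as the interface text tells. Its arguments: {"type":"object","properties":{"targets":{"type":"array"},"force":{"type":"number"}},"required":["targets"]}

```bash
mkdir -p pics
python3 - <<'E'
from rig import arm, imaging
import cv2
s=arm.get_state(); print(s)
for n in ["scene","top","wrist"]:
    f=imaging.grab_frame(n); cv2.imwrite(f"pics/a_{n}.png",f["img"]); print({k:v for k,v in f.items() if k!="img"})
E
```

```text
{'time': 0.0, 'joint_positions': array([ 1.10650563,  0.6159388 , -0.01261698,  1.42489558,  0.00809203,
        1.10338011, -0.04040535]), 'joint_velocities': array([-4.32336068e-04,  9.10911004e-04, -4.51709695e-05,  3.74397917e-04,
       -5.94403760e-04, -2.26291292e-03,  7.51133244e-04]), 'joint_efforts': array([-1.05088520e-04, -4.58939159e+01,  2.09004111e-01, -1.65747428e+01,
       -6.11206843e-02,  2.04000488e-02,  2.30610549e-04]), 'position': array([ 0.27523637, -0.58797851,  0.21746956]), 'tcp_rot': array([-1.57082585,  0.00257171, -1.13294762]), 'ft_force': array([-6.61349548e-01, -4.40374750e-01, -4.82656818e-04]), 'ft_torque': array([-0.0270693, -0.0325061, -0.0108164]), 'finger_gap': 0.999872037824106}
{'fx': 548.100176285134, 'fy': 548.100176285134, 'cx': 319.6285541057304, 'cy': 240.58285722543857, 'R': array([[-0.89084804, -0.4537201 ,  0.0229748 ],
       [-0.19401194,  0.33422657, -0.92230796],
       [ 0.41079087, -0.82609362, -0.3857722 ]]), 't': array([0.50031397, 0.16595126, 0.99663265]), 'shot': 1}
{'fx': 533.1118943897081, 'fy': 533.1118943897081, 'cx': 315.92341654680297, 'cy': 235.80475168513675, 'R': array([[-0.0171897 , -0.99983299,  0.00620539],
       [-0.99808697,  0.01679039, -0.05950192],
       [ 0.05938779, -0.00721634, -0.9982089 ]]), 't': array([0.01063757, 0.5347732 , 1.31183062]), 'shot': 2}
{'fx': 395.60418897894874, 'fy': 395.60418897894874, 'cx': 314.4804172718889, 'cy': 238.49061927570776, 'mount': array([[ 9.99999994e-01,  7.81313818e-05,  7.60148082e-05,
         4.04510127e-04],
       [-5.33747395e-05, -2.57071917e-01,  9.66392274e-01,
        -1.66259370e-01],
       [ 9.50468361e-05, -9.66392272e-01, -2.57071911e-01,
         7.05217334e-02],
       [ 0.00000000e+00,  0.00000000e+00,  0.00000000e+00,
         1.00000000e+00]]), 'shot': 3}
```

View pics/a_top.png

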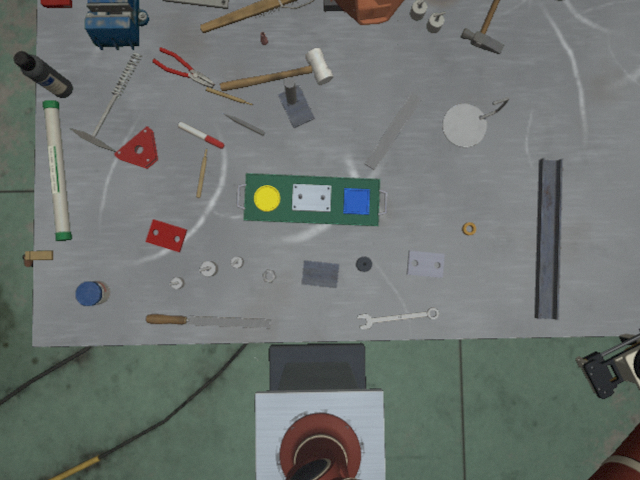

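View pics/a_scene.png

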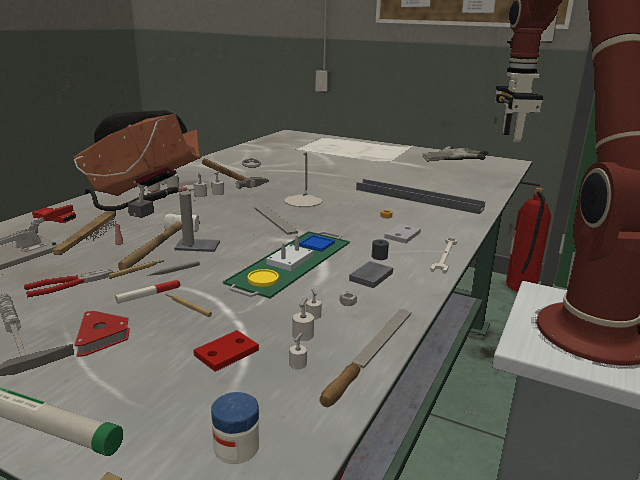

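```bash
cat > h.py <<'E'
from rig import arm, imaging
import cv2, numpy as np
from scipy.spatial.transform import Rotation as Ro
def K(f): return np.array([[f["fx"],0,f["cx"]],[0,f["fy"],f["cy"]],[0,0,1.]])
def RT(f,s=None):
    if "R" in f: return f["R"],f["t"]
    T=np.eye(4);T[:3,:3]=Ro.from_euler("xyz",s["tcp_rot"]).as_matrix();T[:3,3]=s["position"]
    M=np.linalg.inv(T@f["mount"]); return M[:3,:3],M[:3,3]
def unproj(f,uv,z,s=None):
    R,t=RT(f,s); uv=np.atleast_2d(np.asarray(uv,float))
    d=np.c_[(uv[:,0]-f["cx"])/f["fx"],(uv[:,1]-f["cy"])/f["fy"],np.ones(len(uv))]@R
    c=-R.T@t; return c+d*((z-c[2])/d[:,2])[:,None]
def proj(f,X,s=None):
    R,t=RT(f,s); p=np.atleast_2d(X)@R.T+t
    return np.c_[f["fx"]*p[:,0]/p[:,2]+f["cx"],f["fy"]*p[:,1]/p[:,2]+f["cy"]]
E
python3 - <<'E'
from h import *
f=imaging.grab_frame("top")
hz={"dowel_base":.019,"nut_dish":.012,"round_dish":.012,"bare_plate_mid":.012,"nut_mid":.016,"mandrel_mid":.037,"blank_plate_mid":.014,"spacer_mid":.016,"plain_plug_mid":.037}
for n,z in hz.items():
    for d in imaging.trace(f,n)[:6]:
        m=d["region"].astype(np.uint8); r=cv2.minAreaRect(np.argwhere(m)[:,::-1].astype(np.float32))
        P=unproj(f,cv2.boxPoints(r),z); c=P.mean(0)
        e1=np.linalg.norm(P[1]-P[0]);e2=np.linalg.norm(P[2]-P[1]); l=P[1]-P[0] if e1>e2 else P[2]-P[1]
        print(n,round(d["score"],2),[round(x) for x in r[0]],"c",c[:2].round(4),"size",round(e1,3),round(e2,3),"long ang",round(np.degrees(np.arctan2(l[1],l[0]))%180,1), "r",round(np.hypot(*c[:2]),3))
i=f["img"]; 
cv2.imwrite("pics/b1.png",cv2.resize(i[205:305,140:300],None,fx=5,fy=5,interpolation=2))
cv2.imwrite("pics/b2.png",cv2.resize(i[205:305,280:480],None,fx=4,fy=4,interpolation=2))
g=imaging.grab_frame("scene")["img"]
cv2.imwrite("pics/b3.png",cv2.resize(g[220:380,180:460],None,fx=2.8,fy=2.8,interpolation=2))
E
```

```text
dowel_base 0.77 [311, 198] c [0.6301 0.0128] size 0.069 0.098 long ang 86.8 r 0.63
nut_dish 0.69 [355, 200] c [ 0.6222 -0.098 ] size 0.065 0.063 long ang 89.1 r 0.63
round_dish 0.57 [266, 198] c [0.6334 0.1238] size 0.063 0.063 long ang 179.3 r 0.645
bare_plate_mid 0.57 [425, 263] c [ 0.4616 -0.269 ] size 0.059 0.089 long ang 84.3 r 0.534
nut_mid 0.5 [320, 274] c [ 0.441  -0.0058] size 0.062 0.09 long ang 84.6 r 0.441
nut_mid 0.41 [268, 276] c [0.4383 0.1207] size 0.031 0.028 long ang 134.1 r 0.455
mandrel_mid 0.47 [208, 268] c [0.4594 0.2662] size 0.044 0.034 long ang 89.0 r 0.531
mandrel_mid 0.43 [236, 261] c [0.4747 0.1973] size 0.027 0.029 long ang 44.3 r 0.514
plain_plug_mid 0.53 [364, 264] c [ 0.4638 -0.1147] size 0.036 0.036 long ang 133.8 r 0.478
```

View pics/b1.png

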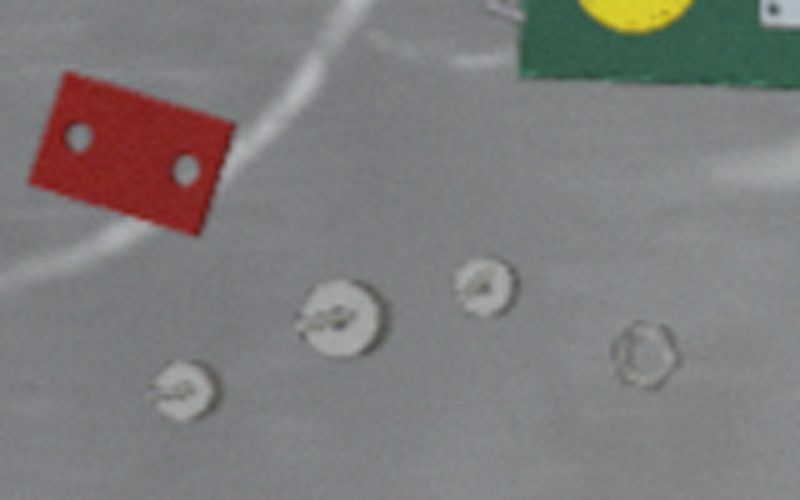

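View pics/b3.png

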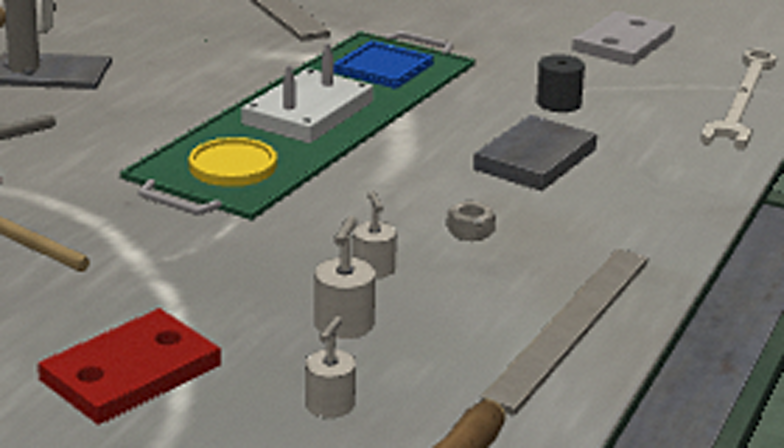

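View pics/b2.png

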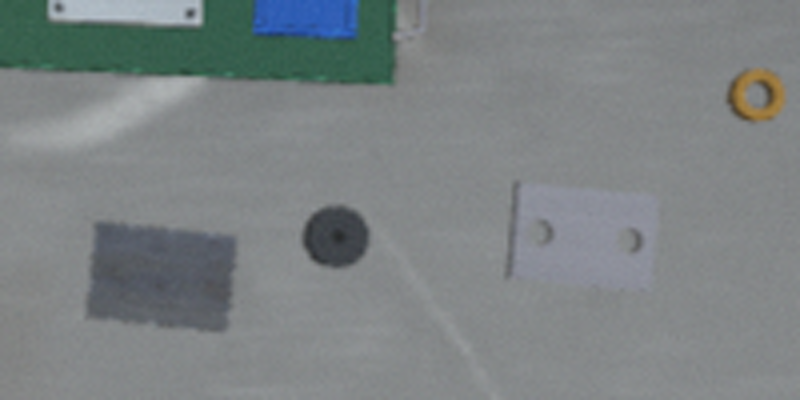

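```bash
cat >> h.py <<'E'
def plan(tgt,yaw,grip,step=.035,n=None):
    s=arm.get_state(); p=s["position"]; y0=s["tcp_rot"][2]
    d=np.array(tgt)-p; dy=(yaw-y0+np.pi/2)%np.pi-np.pi/2
    n=n or int(max(1,np.ceil(np.linalg.norm(d)/step),np.ceil(abs(np.degrees(dy))/6.5)))
    rows=[]; y=y0
    for k in range(n):
        w=d/n; rows.append([grip]+[round(float(v)*100,2) for v in (w[0]*np.cos(y)+w[1]*np.sin(y),-w[2],-w[0]*np.sin(y)+w[1]*np.cos(y))]+[round(-np.degrees(dy)/n,2)]); y+=dy/n
    print("t",round(s["time"],2),"pos",p.round(4),"rot",s["tcp_rot"].round(4),"F",s["ft_force"].round(1),"gap",round(s["finger_gap"]*93,1)); print(n,rows)
E
python3 - <<'E'
from h import *
f=imaging.grab_frame("top")
for n,z in {"red_plate_mid":.012,"nut_mid":.016}.items():
    for d in imaging.trace(f,n)[:6]:
        m=d["region"].astype(np.uint8); r=cv2.minAreaRect(np.argwhere(m)[:,::-1].astype(np.float32))
        P=unproj(f,cv2.boxPoints(r),z); c=P.mean(0)
        e1=np.linalg.norm(P[1]-P[0]);e2=np.linalg.norm(P[2]-P[1]); l=P[1]-P[0] if e1>e2 else P[2]-P[1]
        print(n,round(d["score"],2),[round(x) for x in r[0]],"c",c[:2].round(4),"size",round(e1,3),round(e2,3),"long ang",round(np.degrees(np.arctan2(l[1],l[0]))%180,1))
print(unproj(f,[[177,284],[237,262]],.03))
plan([.462,-.269,.16],-.1,9.3)
E
```

```text
red_plate_mid 0.9 [166, 235] c [0.5433 0.3758] size 0.061 0.092 long ang 71.9
nut_mid 0.49 [268, 278] c [0.433  0.1224] size 0.016 0.026 long ang 81.9
[[0.42163665 0.34355816 0.03      ]
 [0.47289367 0.19644926 0.03      ]]
t 0.85 pos [ 0.2756 -0.5887  0.2187] rot [-1.5708 -0.     -1.133 ] F [ 0.3  0.3 -1. ] gap 92.7
11 [[9.3, -1.91, 0.53, 2.77, np.float64(-5.38)], [9.3, -1.65, 0.53, 2.93, np.float64(-5.38)], [9.3, -1.36, 0.53, 3.08, np.float64(-5.38)], [9.3, -1.07, 0.53, 3.19, np.float64(-5.38)], [9.3, -0.77, 0.53, 3.28, np.float64(-5.38)], [9.3, -0.45, 0.53, 3.33, np.float64(-5.38)], [9.3, -0.14, 0.53, 3.36, np.float64(-5.38)], [9.3, 0.18, 0.53, 3.36, np.float64(-5.38)], [9.3, 0.49, 0.53, 3.33, np.float64(-5.38)], [9.3, 0.8, 0.53, 3.27, np.float64(-5.38)], [9.3, 1.1, 0.53, 3.18, np.float64(-5.38)]]
```

What could be mistaken for the wanted parts, in top-picture pixels:
- **T-pin plugs:** (177,284), (208,268) and (237,262), plus two at the back around (420,8) and (436,22). The crop shows (208,268) is the largest, so I take that one.
- **Plates:** bare drilled (425,263), red drilled (166,235), undrilled (320,274).
- **Nut:** (268,276), against the brass ring at (469,229).
- **Plug without a pin:** (364,264).

Emit:
servo_tool(
  targets=[
    [[9.3,-1.91,0.53,2.77,-5.38],[9.3,-1.65,0.53,2.93,-5.38],[9.3,-1.36,0.53,3.08,-5.38],[9.3,-1.07,0.53,3.19,-5.38],[9.3,-0.77,0.53,3.28,-5.38],[9.3,-0.45,0.53,3.33,-5.38],[9.3,-0.14,0.53,3.36,-5.38],[9.3,0.18,0.53,3.36,-5.38],[9.3,0.49,0.53,3.33,-5.38],[9.3,0.8,0.53,3.27,-5.38]],
  ],
)

```text
time: 1.68
position: [0.4459, -0.2968, 0.1658]
tcp_rot: [-1.571, -0.001, -0.19]
ft_force: [0.7, -0.0, 1.2]
finger_gap: 0.996
```

Emit:
servo_tool(
  targets=[
    [[9.3,1.1,0.53,3.18,-5.38],[9.3,0,0,0,0],[9.3,0,0,0,0]],
  ],
)

```text
time: 1.93
position: [0.4633, -0.2666, 0.1604]
tcp_rot: [-1.57, -0.0, -0.095]
ft_force: [1.1, 0.1, -0.8]
finger_gap: 0.999
```

```bash
cat >> h.py <<'E'
def wrist(name,draw=None):
    s=arm.get_state(); f=imaging.grab_frame("wrist"); cv2.imwrite(f"pics/{name}.png",f["img"]); return s,f
def rect(f,n,z,s=None,k=3):
    for d in imaging.trace(f,n)[:k]:
        m=d["region"].astype(np.uint8)
        cs=max(cv2.findContours(m,cv2.RETR_EXTERNAL,cv2.CHAIN_APPROX_NONE)[0],key=len).reshape(-1,2)
        W=unproj(f,cs,z,s)[:,:2]; r=cv2.minAreaRect((W*1000).astype(np.float32)); P=cv2.boxPoints(r); e=P[1]-P[0],P[2]-P[1]; l=max(e,key=np.linalg.norm)
        print(n,round(d["score"],2),[round(float(x)) for x in d["rect"]],"c",np.round(r[0],1),"size",np.round(r[1],1),"long",round(float(np.degrees(np.arctan2(l[1],l[0]))%180),1))
E
python3 - <<'E'
from h import *
s,f=wrist("c1"); rect(f,"bare_plate_mid",.012,s)
print(s["position"].round(4),s["tcp_rot"].round(4),s["time"])
E
```

```text
bare_plate_mid 0.85 [274, 173, 352, 280] c [ 460.6 -272.2] size [89.4 60.8] long 84.1
[ 0.4633 -0.2666  0.1604] [-1.5696e+00 -3.0000e-04 -9.5400e-02] 1.9333
```

View pics/c1.png

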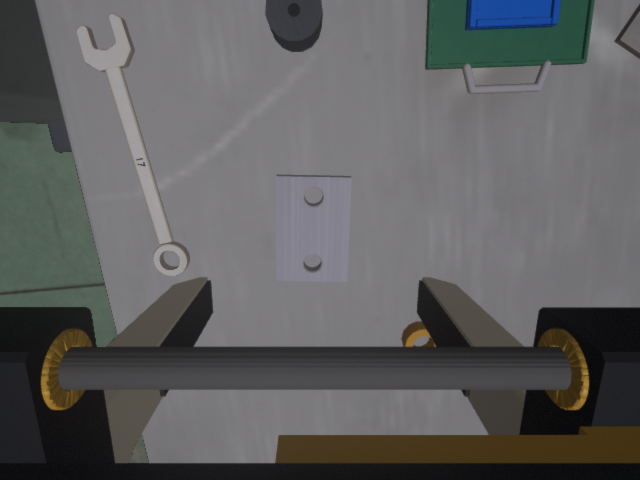

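Run:
```python
from h import *
plan([.461,-.271,.0045],-.104,8)
```

```text
t 2.03 pos [ 0.4616 -0.2701  0.1605] rot [-1.5719e+00  3.0000e-04 -1.0190e-01] F [-0.1 -0.1 -0.2] gap 93.3
5 [[8, -0.01, 3.12, -0.02, np.float64(0.02)], [8, -0.01, 3.12, -0.02, np.float64(0.02)], [8, -0.01, 3.12, -0.02, np.float64(0.02)], [8, -0.01, 3.12, -0.02, np.float64(0.02)], [8, -0.01, 3.12, -0.02, np.float64(0.02)]]
```

Run:
```python
from h import *
for i in range(2):
    s,f=wrist("c2"); print(s["position"].round(4)); rect(f,"bare_plate_mid",.012,s)
```

```text
[ 0.4616 -0.2701  0.1605]
bare_plate_mid 0.72 [265, 0, 324, 46] c [ 461.7 -122.4] size [29.2 39.9] long 174.2
bare_plate_mid 0.71 [275, 168, 354, 279] c [ 461.1 -272.1] size [90.3 61.6] long 84.2
[ 0.4612 -0.2708  0.1605]
bare_plate_mid 0.83 [279, 169, 354, 275] c [ 460.8 -272. ] size [89. 60.] long 83.4
```

Emit:
servo_tool(
  targets=[
    [[8,0,3.1,0,0],[8,0,3.1,0,0],[8,0,3.1,0,0],[8,0,3.1,0,0],[8,0,1.6,0,0],[8,0,0.8,0,0],[8,0,0,0,0],[8,0,0,0,0]],
  ],
)

```text
time: 2.9
position: [0.4624, -0.2696, 0.0128]
tcp_rot: [-1.571, -0.001, -0.101]
ft_force: [0.4, -0.3, 0.1]
finger_gap: 0.859
```

Emit:
servo_tool(
  targets=[
    [[8,0,0.8,-0.2,0],[8,0,0,0,0],[8,0,0,0,0]],
  ],
  force=30,
)

```text
time: 3.15
position: [0.4621, -0.2714, 0.0049]
tcp_rot: [-1.571, -0.001, -0.101]
ft_force: [-0.5, -0.1, -0.0]
finger_gap: 0.86
```

Emit:
servo_tool(
  targets=[
    [[5,0,0,0,0],[5,0,0,0,0],[5,0,0,0,0],[5,0,0,0,0],[5,0,0,0,0],[5,0,0,0,0]],
  ],
  force=30,
)

```text
time: 3.65
position: [0.4616, -0.2709, 0.0046]
tcp_rot: [-1.571, 0.001, -0.1]
ft_force: [-0.3, 1.0, 2.3]
finger_gap: 0.643
```

Emit:
servo_tool(
  targets=[
    [[5,0,-2,0,0],[5,0,-4,0,0],[5,0,-4,0,0],[5,0,-2,0,0],[5,0,0,0,0],[5,0,0,0,0]],
  ],
  force=45,
)

```text
time: 4.15
position: [0.4616, -0.2709, 0.1242]
tcp_rot: [-1.571, -0.0, -0.1]
ft_force: [0.2, -0.5, -5.9]
finger_gap: 0.638
```

Run:
```python
from h import *
s,f=wrist("d1"); plan([.63,.0125,.125],-.055,5)
```

```text
t 4.2 pos [ 0.4603 -0.2704  0.1228] rot [-1.5697  0.0032 -0.1001] F [-0.  -0.1 -5.4] gap 59.6
10 [[5, 1.41, -0.02, 2.98, np.float64(-0.26)], [5, 1.42, -0.02, 2.98, np.float64(-0.26)], [5, 1.43, -0.02, 2.97, np.float64(-0.26)], [5, 1.45, -0.02, 2.97, np.float64(-0.26)], [5, 1.46, -0.02, 2.96, np.float64(-0.26)], [5, 1.47, -0.02, 2.95, np.float64(-0.26)], [5, 1.49, -0.02, 2.95, np.float64(-0.26)], [5, 1.5, -0.02, 2.94, np.float64(-0.26)], [5, 1.51, -0.02, 2.93, np.float64(-0.26)], [5, 1.53, -0.02, 2.93, np.float64(-0.26)]]
```

View pics/d1.png

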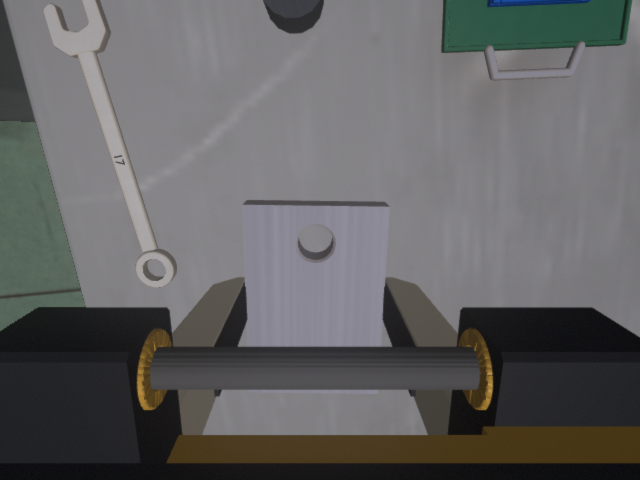

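```bash
cat >> h.py <<'E'
def tool(f,uv,y):
    M=f["mount"]; uv=np.atleast_2d(uv); d=np.c_[(uv[:,0]-f["cx"])/f["fx"],(uv[:,1]-f["cy"])/f["fy"],np.ones(len(uv))]@M[:3,:3].T
    c=M[:3,3]; return (c+d*((y-c[1])/d[:,1])[:,None])*1000
E
python3 - <<'E'
from h import *
f=imaging.grab_frame("wrist")
print(tool(f,[[316,241],[244,205],[388,206],[316,222]],-.0075).round(1))
cv2.imwrite("pics/d2.png",cv2.resize(f["img"][180:300,220:420],None,fx=4,fy=4,interpolation=2))
E
```

```text
[[  0.4  -7.5  27.1]
 [-28.9  -7.5  42.3]
 [ 29.6  -7.5  41.9]
 [  0.3  -7.5  35.2]]
```

Emit:
servo_tool(
  targets=[
    [[5,1.4,0,3,-0.26],[5,1.4,0,3,-0.26],[5,1.4,0,3,-0.26],[5,1.45,0,3,-0.26],[5,1.45,0,3,-0.26],[5,1.5,0,2.95,-0.26],[5,1.5,0,2.95,-0.26],[5,1.5,0,2.95,-0.26],[5,1.5,0,2.9,-0.26],[5,1.5,0,2.9,-0.26]],
  ],
)

```text
time: 5.08
position: [0.6297, 0.0144, 0.1209]
tcp_rot: [-1.572, 0.006, -0.054]
ft_force: [0.2, -1.3, -4.2]
finger_gap: 0.638
```

Emit:
servo_tool(
  targets=[
    [[5,0,0,0,0],[5,0,0,0,0],[5,0,0,0,0]],
  ],
)

```text
time: 5.33
position: [0.6291, 0.0124, 0.1213]
tcp_rot: [-1.573, 0.006, -0.054]
ft_force: [-0.1, -0.8, -4.5]
finger_gap: 0.643
```

Run:
```python
from h import *
s,f=wrist("d3"); print(s["position"],s["tcp_rot"],s["time"])
cv2.imwrite("pics/d4.png",imaging.grab_frame("scene")["img"][200:320,200:380].repeat(4,0).repeat(4,1))
```

```text
[0.62905701 0.01238896 0.12134169] [-1.57269124  0.00596954 -0.05405765] 5.3333
```

View pics/d3.png

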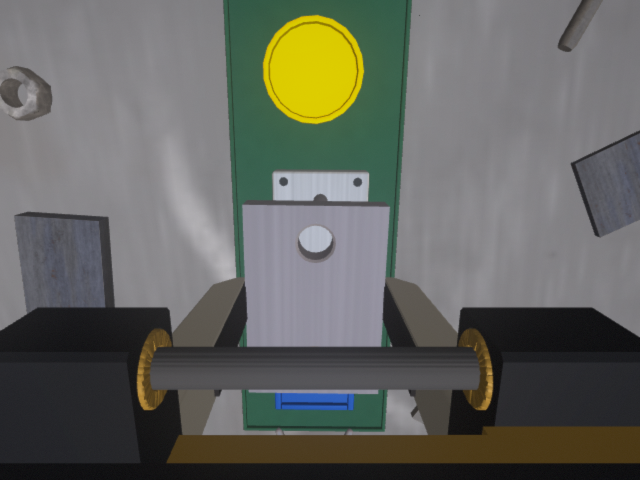

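View pics/d4.png

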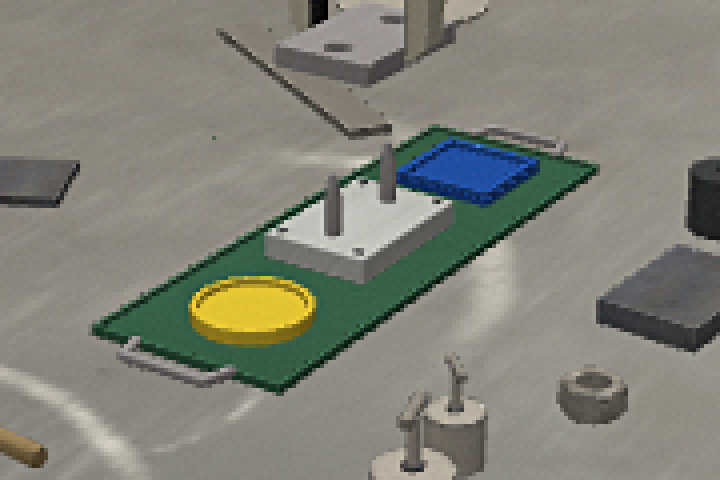

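View pics/d2.png

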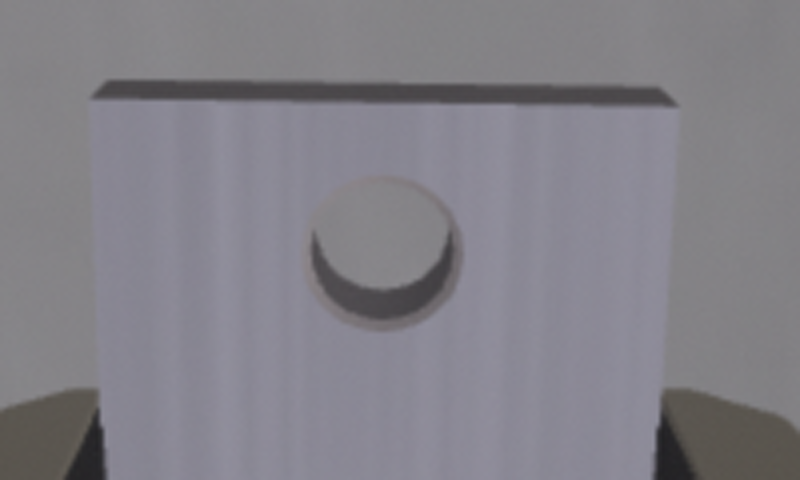

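Run:
```python
from h import *
s,f=wrist("d5"); s=dict(s); print(s["position"].round(4),s["tcp_rot"].round(4))
cv2.imwrite("pics/d5.png",cv2.resize(f["img"][150:270,220:420],None,fx=4,fy=4,interpolation=2))
P=unproj(f,[[273,172],[369,173],[283,181],[357,182]],.019,s)*1000
print(P.round(1)); 
c=P[:2].mean(0)[:2]; 
for a in (86.8,87.1): print(c-48*np.array([np.cos(np.radians(a)),np.sin(np.radians(a))]))
rect(f,"round_dish",.012,s,1); rect(f,"nut_mid",.016,s,2)
t=imaging.grab_frame("top"); rect(t,"dowel_base",.019); rect(t,"round_dish",.012);rect(t,"nut_dish",.012)
```

```text
[0.6296 0.0107 0.1225] [-1.573   0.0038 -0.057 ]
[[603.5  57.2  19. ]
 [668.2  52.9  19. ]
 [609.7  50.8  19. ]
 [659.9  47.3  19. ]]
[633.13386714   7.1498078 ]
[633.38483825   7.13643533]
round_dish 0.57 [262, 14, 360, 122] c [633.  121.4] size [65.2 64.7] long 88.5
nut_mid 0.78 [0, 62, 50, 120] c [446.2 116.6] size [33.8 32.2] long 75.1
round_dish 0.65 [256, 183, 281, 214] c [633.4 125. ] size [65.9 62.1] long 44.0
nut_dish 0.56 [345, 189, 367, 214] c [ 621.  -100.5] size [60.3 65.5] long 178.7
nut_dish 0.21 [463, 221, 477, 233] c [ 548.2 -382.2] size [30.1 30.3] long 178.1
```

View pics/d5.png

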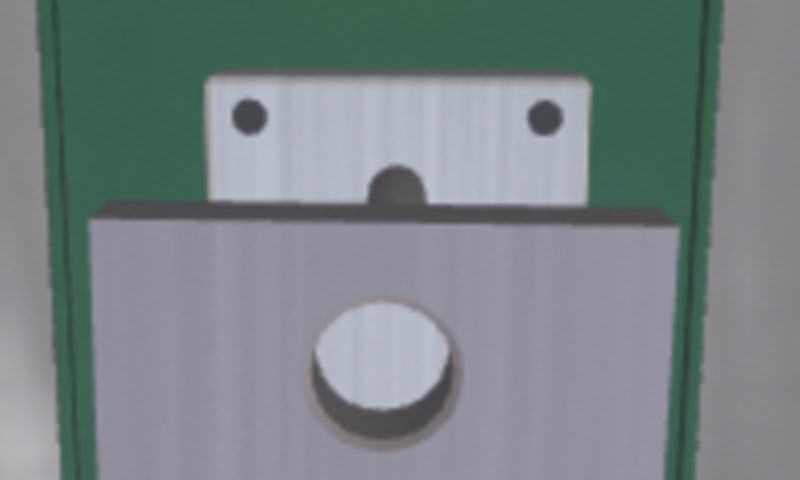

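Emit:
servo_tool(
  targets=[
    [[5,0.2,2,0,0],[5,0,2,0,0],[5,0,0,0,0],[5,0,0,0,0],[5,0,0,0,0]],
  ],
)

```text
time: 6.2
position: [0.6338, 0.0131, 0.0854]
tcp_rot: [-1.57, -0.002, -0.055]
ft_force: [0.8, 0.7, -4.1]
finger_gap: 0.641
```

Run:
```python
from h import *
ss=[]
for i in range(4):
    s,f=wrist("e1"); ss.append(np.r_[s["position"],s["tcp_rot"]])
print(np.array(ss).round(4))
cv2.imwrite("pics/e1.png",cv2.resize(f["img"][120:270,220:420],None,fx=4,fy=4,interpolation=2))
i=cv2.imread("pics/a_top.png"); cv2.imwrite("pics/e2.png",cv2.resize(i[165:235,240:390],None,fx=5,fy=5,interpolation=2))
```

```text
[[ 0.6338  0.0131  0.0854 -1.5703 -0.0017 -0.0548]
 [ 0.6341  0.0131  0.0858 -1.5702 -0.0028 -0.0548]
 [ 0.6342  0.0132  0.0859 -1.5702 -0.003  -0.0547]
 [ 0.6341  0.0131  0.0859 -1.5703 -0.0029 -0.0547]]
```

View pics/e1.png

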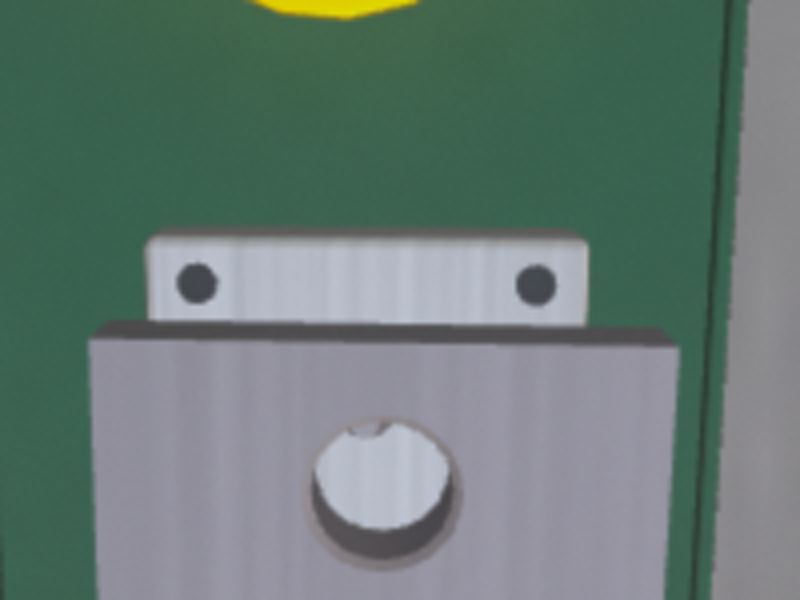

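View pics/e2.png

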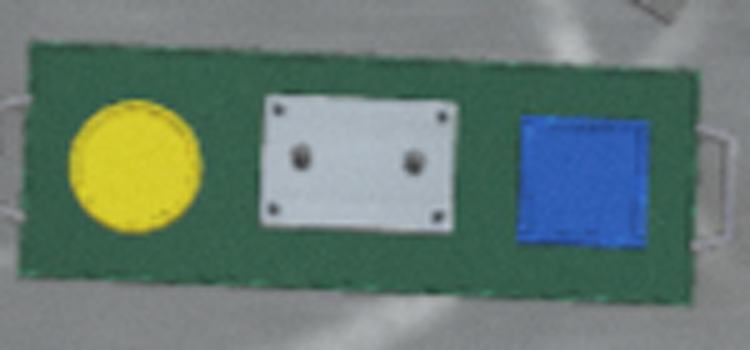

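Run:
```python
from h import *
f=imaging.grab_frame("wrist")
print("tip",tool(f,[311.5,229.2],.0855-.055)); print("edge",tool(f,[311.9,179.3],.0855-.019)); print("screws",tool(f,[[269.2,190.8],[354,191.2]],.0855-.019))
print("plate edge,hole", tool(f,[[242.7,204.8],[389.5,206.7],[316.2,242.8]],-.0075))
t=cv2.imread("pics/a_top.png"); F=imaging.grab_frame("top")
c=np.array([[265,96],[457,103],[453,232],[261,225],[279,110],[442,117],[437,216],[273,209]])/5+[240,165]
P=unproj(F,c-.4,.019)*1000; print(P[:4].mean(0),P[4:].mean(0)); print(np.degrees(np.arctan2(*(P[0]-P[1])[:2][::-1])),np.degrees(np.arctan2(*(P[7]-P[6])[:2][::-1])))
for nm,q in (("yellow",[136,167]),("blue",[584,181])): print(nm,unproj(F,np.array(q)/5+[240,165]-.4,.012)*1000)
```

```text
tip [[-1.82913118 30.5        23.03584809]]
edge [[-1.81560394 66.5        44.40312888]]
screws [[-27.01541457  66.5         37.64966563]
 [ 23.01530377  66.5         37.41736931]]
plate edge,hole [[-29.45630589  -7.5         42.38414239]
 [ 30.19299212  -7.5         41.60753769]
 [  0.40895691  -7.5         26.37269573]]
[630.91386001  11.19076258  19.        ] [631.40693149  11.80874452  19.        ]
86.966921581581 86.5991112244335
yellow [[632.10993063 123.01851104  12.        ]]
blue [[ 621.36397346 -101.53478483   12.        ]]
```

Emit:
servo_tool(
  targets=[
    [[5,-0.22,0.8,-0.16,0],[5,0,0.8,0,0],[5,0,0,0,0],[5,0,0,0,0],[5,0,0,0,0]],
  ],
)

```text
time: 6.92
position: [0.6307, 0.0115, 0.068]
tcp_rot: [-1.571, 0.0, -0.055]
ft_force: [0.1, 0.5, -3.5]
finger_gap: 0.636
```

Run:
```python
from h import *
s,f=wrist("e3"); print(s["position"],s["tcp_rot"])
cv2.imwrite("pics/e3.png",cv2.resize(f["img"][120:270,220:420],None,fx=4,fy=4,interpolation=2))
```

```text
[0.63067857 0.01150692 0.068044  ] [-1.57065022e+00  3.98309126e-04 -5.47360905e-02]
```

View pics/e3.png

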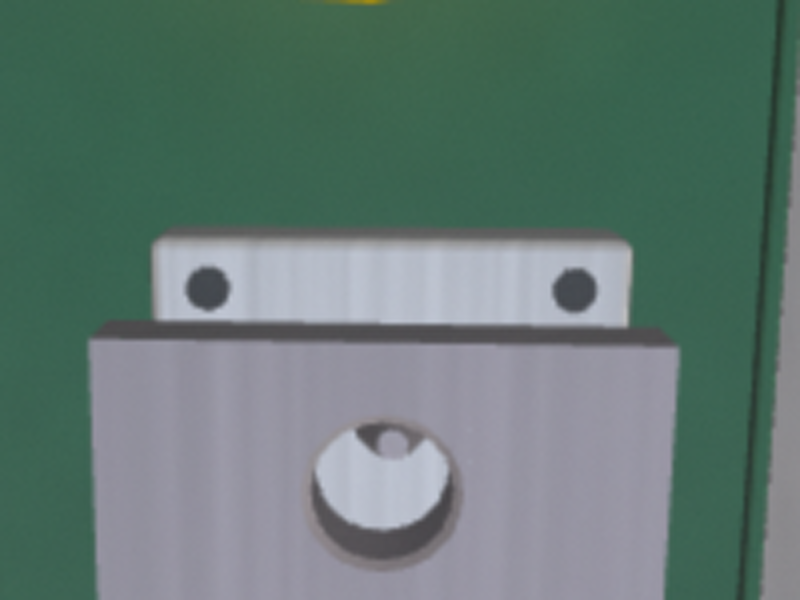

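Run:
```python
from h import *
f=imaging.grab_frame("wrist")
for z in (.068,.070): print("tip",tool(f,[318.25,230.75],z-.055),"edge",tool(f,[[258.4,179.3],[377.8,179.3]],z-.019))
```

```text
tip [[ 1.45180934 13.         26.51183441]] edge [[-30.67372832  49.          46.36066297]
 [ 33.98150417  49.          46.36639143]]
tip [[ 1.47158836 15.         26.02135779]] edge [[-30.95574055  51.          46.13663263]
 [ 34.30021381  51.          46.14241431]]
```

Emit:
servo_tool(
  targets=[
    [[5,0.1,0.6,0,0],[5,0,0.8,0,0],[5,0,0.8,0,0],[5,0,0.5,0,0],[5,0,0.5,0,0],[5,0,0,0,0],[5,0,0,0,0]],
  ],
)

```text
time: 7.6
position: [0.6314, 0.0114, 0.0358]
tcp_rot: [-1.571, 0.001, -0.055]
ft_force: [0.3, 0.0, -4.4]
finger_gap: 0.636
```

Emit:
servo_tool(
  targets=[
    [[5,0,0.4,0,0],[5,0,0.4,0,0],[5,0,0.3,0,0],[5,0,0,0,0],[5,0,0,0,0]],
  ],
)

```text
time: 8.02
position: [0.6315, 0.0114, 0.0251]
tcp_rot: [-1.571, 0.001, -0.055]
ft_force: [0.7, -0.4, -3.9]
finger_gap: 0.638
```

Emit:
servo_tool(
  targets=[
    [[5,0,0.1,0,0],[5,0,0.1,0,0],[5,0,0,0,0],[5,0,0,0,0]],
  ],
)

```text
time: 8.35
position: [0.632, 0.0114, 0.0237]
tcp_rot: [-1.571, -0.001, -0.055]
ft_force: [-0.1, 0.0, -2.3]
finger_gap: 0.635
```

Emit:
servo_tool(
  targets=[
    [[7.2,0,0,0,0],[7.2,0,0,0,0],[7.2,0,0,0,0],[7.2,0,-1,0,0],[7.2,0,-4,0,0],[7.2,0,-4,0,0],[7.2,0,-4,0,0],[7.2,0,0,0,0]],
  ],
)

```text
time: 9.02
position: [0.6377, 0.0126, 0.1637]
tcp_rot: [-1.568, -0.019, -0.055]
ft_force: [1.5, -0.2, 1.2]
finger_gap: 0.776
```

Run:
```python
from h import *
s,f=wrist("g1")
g=imaging.grab_frame("scene"); cv2.imwrite("pics/g2.png",cv2.resize(g["img"][200:320,200:360],None,fx=4,fy=4,interpolation=2))
a=np.radians(71.9-90); c=np.array([.543,.374,.17]); plan(c,a,9.3)
```

```text
t 9.12 pos [0.6332 0.0116 0.1566] rot [-1.5701 -0.006  -0.0548] F [ 0.5  0.5 -0.6] gap 71.9
11 [[9.3, -1.0, -0.12, 3.24, np.float64(1.36)], [9.3, -1.08, -0.12, 3.22, np.float64(1.36)], [9.3, -1.15, -0.12, 3.19, np.float64(1.36)], [9.3, -1.23, -0.12, 3.17, np.float64(1.36)], [9.3, -1.3, -0.12, 3.14, np.float64(1.36)], [9.3, -1.38, -0.12, 3.1, np.float64(1.36)], [9.3, -1.45, -0.12, 3.07, np.float64(1.36)], [9.3, -1.52, -0.12, 3.03, np.float64(1.36)], [9.3, -1.59, -0.12, 3.0, np.float64(1.36)], [9.3, -1.66, -0.12, 2.96, np.float64(1.36)], [9.3, -1.73, -0.12, 2.92, np.float64(1.36)]]
```

View pics/g2.png

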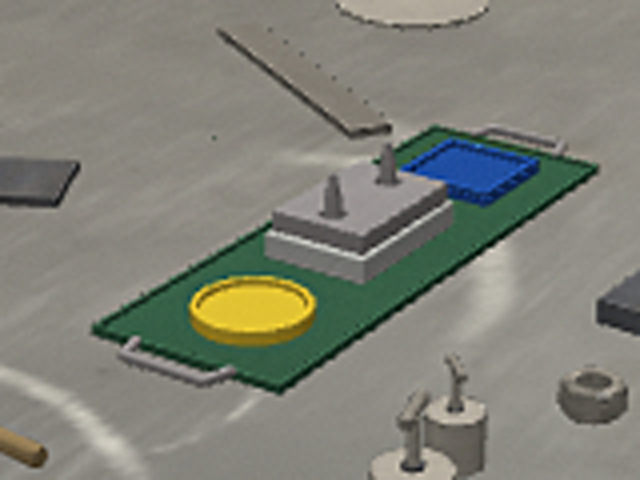

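Bare plate sits flat on the block with both dowels through (dowels at about (335,195) and (388,165) in the crop). Next, the red plate.

Emit:
servo_tool(
  targets=[
    [[9.3,-1.0,-0.1,3.25,1.36],[9.3,-1.1,-0.1,3.2,1.36],[9.3,-1.15,-0.1,3.2,1.36],[9.3,-1.25,-0.1,3.15,1.36],[9.3,-1.3,-0.1,3.15,1.36],[9.3,-1.4,-0.1,3.1,1.36],[9.3,-1.45,-0.1,3.05,1.36],[9.3,-1.5,-0.1,3.05,1.36],[9.3,-1.6,-0.1,3.0,1.36],[9.3,-1.65,-0.1,2.95,1.36]],
  ],
)

```text
time: 9.95
position: [0.5477, 0.3414, 0.1617]
tcp_rot: [-1.574, 0.002, -0.293]
ft_force: [-0.1, -0.7, -0.1]
finger_gap: 1.0
```

Emit:
servo_tool(
  targets=[
    [[9.3,-1.7,0,2.9,1.36],[9.3,0,0,0,0],[9.3,0,0,0,0],[9.3,0,0,0,0],[9.3,0,0,0,0]],
  ],
)

```text
time: 10.37
position: [0.5421, 0.3706, 0.1624]
tcp_rot: [-1.574, -0.0, -0.319]
ft_force: [-0.0, -0.6, -0.3]
finger_gap: 1.0
```

Run:
```python
from h import *
s,f=wrist("i1"); print(s["position"],s["tcp_rot"]); rect(f,"red_plate_mid",.012,s)
```

```text
[0.54212651 0.37059135 0.16240718] [-1.57381989e+00 -1.85203370e-04 -3.18608283e-01]
red_plate_mid 0.77 [278, 156, 354, 272] c [543.5 374.5] size [90.8 61.6] long 72.2
```

View pics/i1.png

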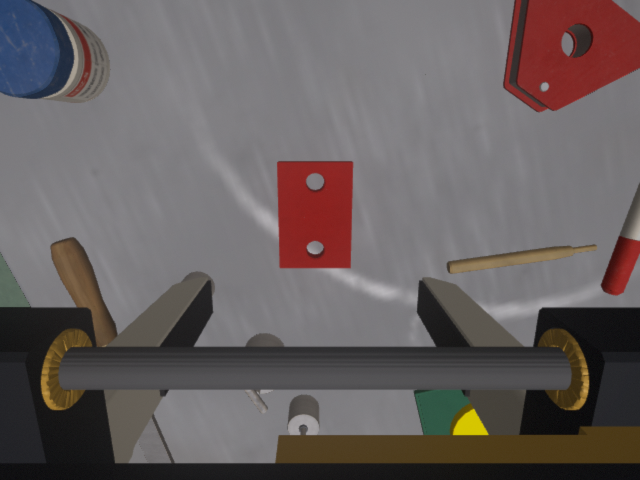

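Emit:
servo_tool(
  targets=[
    [[8,0,3.1,0.4,0],[8,0,3.1,0,0],[8,0,3.1,0,0],[8,0,3.1,0,0],[8,0,1.6,0,0],[8,0,0.8,0,0],[8,0,0.4,0,0],[8,0,0,0,0],[8,0,0,0,0]],
  ],
)

```text
time: 11.22
position: [0.5437, 0.3774, 0.0128]
tcp_rot: [-1.569, -0.002, -0.316]
ft_force: [-0.6, -0.1, 0.5]
finger_gap: 0.858
```

Emit:
servo_tool(
  targets=[
    [[8,0,0.8,-0.2,0],[8,0,0,0,0],[8,0,0,0,0],[5,0,0,0,0],[5,0,0,0,0],[5,0,0,0,0],[5,0,0,0,0],[5,0,0,0,0],[5,0,0,0,0]],
  ],
  force=45,
)

```text
time: 11.97
position: [0.5428, 0.3752, 0.0037]
tcp_rot: [-1.57, -0.001, -0.316]
ft_force: [1.4, -0.6, 1.3]
finger_gap: 0.638
```

Emit:
servo_tool(
  targets=[
    [[5,0,-2,0,0],[5,0,-4,0,0],[5,0,-4,0,0],[5,0,-2,0,0],[5,0,0,0,0],[5,0,0,0,0]],
  ],
)

```text
time: 12.47
position: [0.5412, 0.3749, 0.1229]
tcp_rot: [-1.572, 0.001, -0.316]
ft_force: [-1.0, -0.4, -5.7]
finger_gap: 0.641
```

Run:
```python
from h import *
s,f=wrist("j1"); plan([.632,.0125,.125],-.055,5)
cv2.imwrite("pics/j1.png",cv2.resize(f["img"][120:270,220:420],None,fx=4,fy=4,interpolation=2))
```

```text
t 12.52 pos [0.5401 0.3738 0.121 ] rot [-1.5753  0.0032 -0.3155] F [-0.9 -0.8 -5.9] gap 59.0
11 [[5, 1.81, -0.04, -2.86, np.float64(-1.36)], [5, 1.75, -0.04, -2.91, np.float64(-1.36)], [5, 1.68, -0.04, -2.95, np.float64(-1.36)], [5, 1.61, -0.04, -2.98, np.float64(-1.36)], [5, 1.53, -0.04, -3.02, np.float64(-1.36)], [5, 1.46, -0.04, -3.06, np.float64(-1.36)], [5, 1.39, -0.04, -3.09, np.float64(-1.36)], [5, 1.32, -0.04, -3.12, np.float64(-1.36)], [5, 1.24, -0.04, -3.15, np.float64(-1.36)], [5, 1.17, -0.04, -3.18, np.float64(-1.36)], [5, 1.09, -0.04, -3.21, np.float64(-1.36)]]
```

View pics/j1.png

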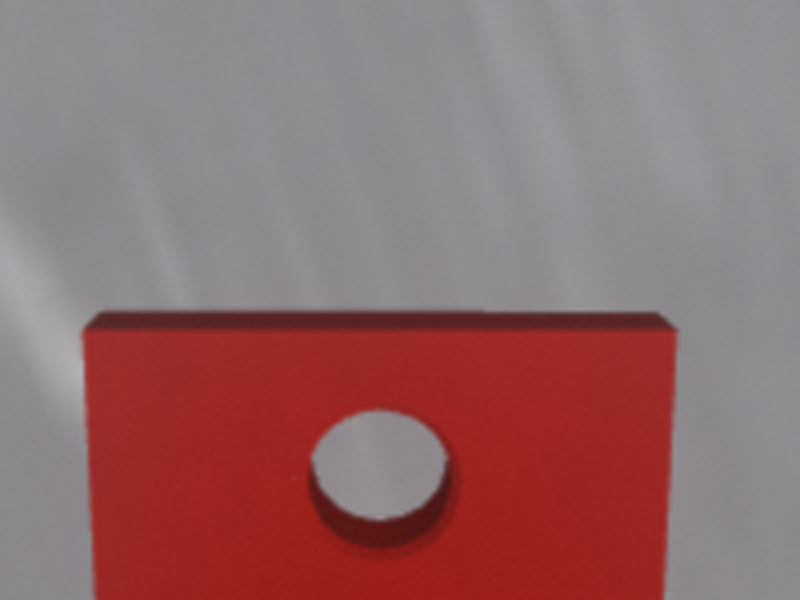

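Emit:
servo_tool(
  targets=[
    [[5,1.8,0,-2.85,-1.36],[5,1.75,0,-2.9,-1.36],[5,1.7,0,-2.95,-1.36],[5,1.6,0,-3.0,-1.36],[5,1.55,0,-3.0,-1.36],[5,1.45,0,-3.05,-1.36],[5,1.4,0,-3.1,-1.36],[5,1.3,0,-3.1,-1.36],[5,1.25,0,-3.15,-1.36],[5,1.15,0,-3.2,-1.36]],
  ],
)

```text
time: 13.35
position: [0.623, 0.045, 0.1194]
tcp_rot: [-1.572, 0.008, -0.077]
ft_force: [0.5, 0.7, -5.3]
finger_gap: 0.638
```

Emit:
servo_tool(
  targets=[
    [[5,1.1,0,-3.2,-1.36],[5,0,0,0,0],[5,0,2,0,0],[5,0,2,0,0],[5,0,0.8,0,0],[5,0,0,0,0],[5,0,0,0,0],[5,0,0,0,0]],
  ],
)

```text
time: 14.02
position: [0.6343, 0.0147, 0.0755]
tcp_rot: [-1.57, -0.0, -0.054]
ft_force: [0.4, -0.8, -4.1]
finger_gap: 0.641
```

Run:
```python
from h import *
s,f=wrist("j2"); print(s["position"],s["tcp_rot"])
cv2.imwrite("pics/j2.png",cv2.resize(f["img"][120:270,220:420],None,fx=4,fy=4,interpolation=2))
```

```text
[0.63434632 0.01474756 0.07552639] [-1.57043987e+00 -4.13461024e-04 -5.42042082e-02]
```

View pics/j2.png

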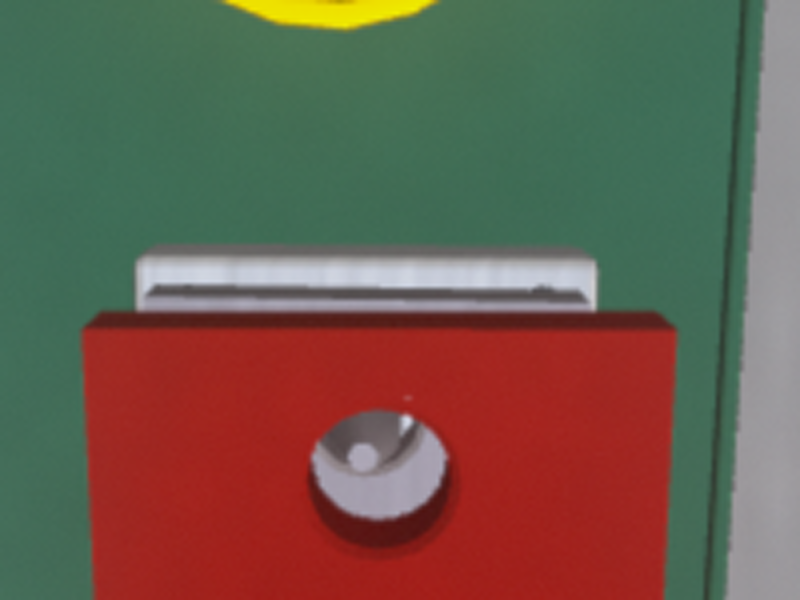

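Run:
```python
from h import *
f=imaging.grab_frame("wrist")
for z in (.0745,.0765): print("tip",tool(f,[220+363/4,120+457/4],z-.055))
print(tool(f,[[220+381/4,120+484/4],[220+84/4,120+328/4],[220+677/4,120+329/4]],-.0083))
```

```text
tip [[-2.11321937 19.5        23.17180037]]
tip [[-2.13251692 21.5        22.66252537]]
[[ 1.07465552e-02 -8.30000000e+00  2.73682198e+01]
 [-2.99422199e+01 -8.30000000e+00  4.36683683e+01]
 [ 2.98490891e+01 -8.30000000e+00  4.35716255e+01]]
```

Emit:
servo_tool(
  targets=[
    [[5,-0.2,0,-0.43,0],[5,0,0,0,0],[5,0,0.8,0,0],[5,0,0.8,0,0],[5,0,0.6,0,0],[5,0,0.5,0,0],[5,0,0.4,0,0],[5,0,0,0,0],[5,0,0,0,0]],
  ],
)

```text
time: 14.87
position: [0.6316, 0.0101, 0.0439]
tcp_rot: [-1.571, 0.001, -0.055]
ft_force: [0.3, -0.4, -4.9]
finger_gap: 0.639
```

Emit:
servo_tool(
  targets=[
    [[5,0,0.4,0,0],[5,0,0.3,0,0],[5,0,0,0,0],[5,0,0,0,0],[5,0,0,0,0]],
  ],
)

```text
time: 15.28
position: [0.6319, 0.0101, 0.0375]
tcp_rot: [-1.571, -0.0, -0.055]
ft_force: [0.2, -0.5, -5.1]
finger_gap: 0.641
```

Emit:
servo_tool(
  targets=[
    [[5,0,0.15,0,0],[5,0,0.1,0,0],[5,0,0,0,0],[5,0,0,0,0]],
  ],
)

```text
time: 15.62
position: [0.6318, 0.01, 0.0348]
tcp_rot: [-1.571, 0.0, -0.055]
ft_force: [0.1, 1.0, -4.6]
finger_gap: 0.636
```

Emit:
servo_tool(
  targets=[
    [[5,0,0.05,0,0],[5,0,0,0,0],[7.2,0,0,0,0],[7.2,0,0,0,0],[7.2,0,0,0,0],[7.2,0,-1,0,0],[7.2,0,-4,0,0],[7.2,0,-4,0,0],[7.2,0,-3,0,0],[7.2,0,0,0,0]],
  ],
)

```text
time: 16.45
position: [0.6369, 0.0111, 0.1632]
tcp_rot: [-1.568, -0.016, -0.055]
ft_force: [1.1, 0.8, 0.2]
finger_gap: 0.778
```

Run:
```python
from h import *
g=imaging.grab_frame("scene"); cv2.imwrite("pics/k2.png",cv2.resize(g["img"][200:320,200:360],None,fx=4,fy=4,interpolation=2))
plan([.440,.118,.16],-.055,7)
```

```text
t 16.5 pos [0.6349 0.0107 0.1598] rot [-1.5693 -0.0106 -0.0548] F [-0.2  0.3 -0.6] gap 72.0
7 [[7, -2.86, -0.0, 1.38, np.float64(0.0)], [7, -2.86, -0.0, 1.38, np.float64(0.0)], [7, -2.86, -0.0, 1.38, np.float64(0.0)], [7, -2.86, -0.0, 1.38, np.float64(0.0)], [7, -2.86, -0.0, 1.38, np.float64(0.0)], [7, -2.86, -0.0, 1.38, np.float64(0.0)], [7, -2.86, -0.0, 1.38, np.float64(0.0)]]
```

View pics/k2.png

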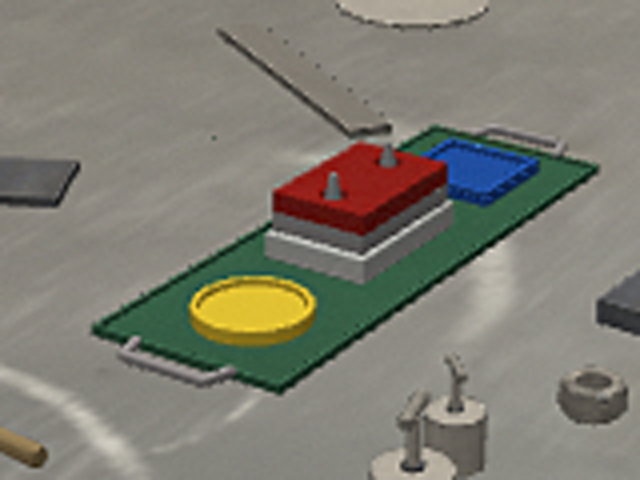

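Both plates are stacked flat on the dowels. Now the nut.

Emit:
servo_tool(
  targets=[
    [[7,-2.85,0,1.4,0],[7,-2.85,0,1.4,0],[7,-2.85,0,1.4,0],[7,-2.85,0,1.4,0],[7,-2.85,0,1.4,0],[7,-2.85,0,1.4,0],[7,-2.85,0,1.4,0],[7,0,0,0,0],[7,0,0,0,0],[7,0,0,0,0]],
  ],
)

```text
time: 17.33
position: [0.4385, 0.1184, 0.1543]
tcp_rot: [-1.571, -0.0, -0.055]
ft_force: [-0.2, -0.1, 0.3]
finger_gap: 0.756
```

Run:
```python
from h import *
s,f=wrist("l1"); print(s["position"],s["tcp_rot"]); rect(f,"nut_mid",.016,s)
```

```text
[0.43847728 0.11839789 0.15432239] [-1.57106863e+00 -4.84948811e-04 -5.49969691e-02]
nut_mid 0.57 [292, 200, 337, 244] c [438.5 119.9] size [35.1 29.9] long 73.0
```

View pics/l1.png

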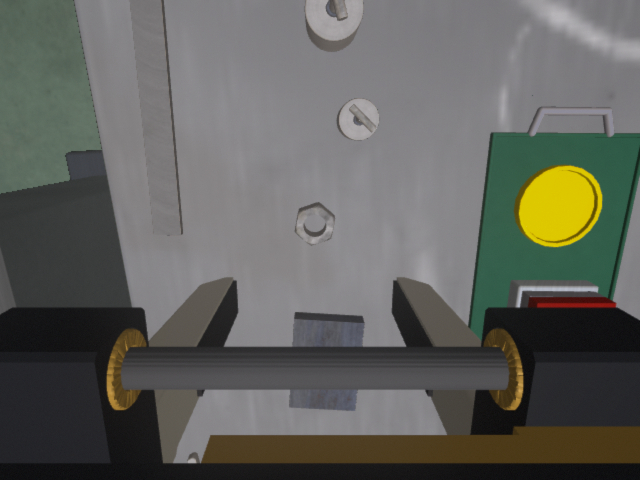

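Run:
```python
from h import *
s,f=wrist("l2"); cv2.imwrite("pics/l2.png",cv2.resize(f["img"][190:255,280:350],None,fx=9,fy=9,interpolation=2)); print(s["position"])
```

```text
[0.43908849 0.11796886 0.1542174 ]
```

View pics/l2.png

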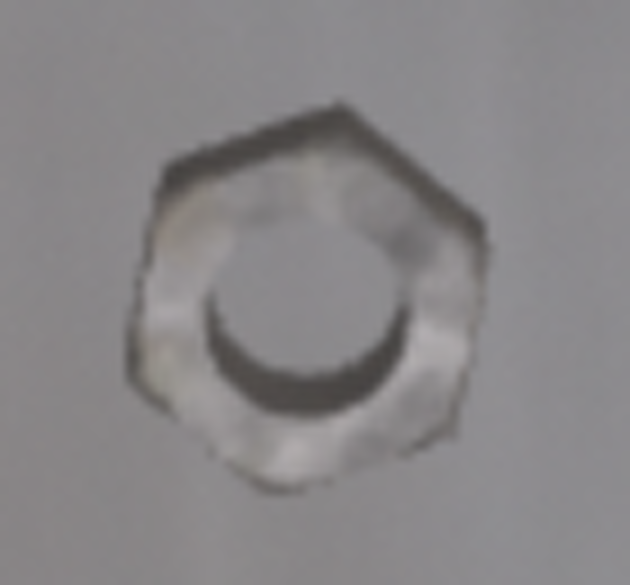

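Run:
```python
from h import *
s,f=wrist("l3"); print(s["position"],unproj(f,[314.2,225],.016,s)); plan([.4387,.1185,.06],np.radians(-14),5.5)
```

```text
[0.43906794 0.11800103 0.15418552] [[0.43863346 0.11850929 0.016     ]]
t 17.53 pos [0.4389 0.118  0.1542] rot [-1.5708e+00 -1.0000e-04 -5.6800e-02] F [ 0.2  0.7 -0.2] gap 69.6
3 [[5.5, -0.01, 3.14, 0.02, np.float64(3.58)], [5.5, -0.01, 3.14, 0.01, np.float64(3.58)], [5.5, -0.01, 3.14, 0.01, np.float64(3.58)]]
```

Emit:
servo_tool(
  targets=[
    [[5.5,0,3.1,0,3.6],[5.5,0,3.1,0,3.6],[5.5,0,3.1,0,3.6],[5.5,0,2.5,0.05,0],[5.5,0,1.5,0,0],[5.5,0,0.8,0,0],[5.5,0,0.4,0,0],[5.5,0,0,0,0],[5.5,0,0,0,0]],
  ],
  force=20,
)

```text
time: 18.28
position: [0.4388, 0.1193, 0.0099]
tcp_rot: [-1.57, -0.001, -0.244]
ft_force: [-0.4, -0.5, 0.3]
finger_gap: 0.592
```

Emit:
servo_tool(
  targets=[
    [[5.5,0,0.2,0,0],[2,0,0,0,0],[2,0,0,0,0],[2,0,0,0,0],[2,0,0,0,0],[2,0,0,0,0],[2,0,0,0,0],[2,0,0,0,0]],
  ],
  force=20,
)

```text
time: 18.95
position: [0.4383, 0.1193, 0.0076]
tcp_rot: [-1.571, -0.0, -0.243]
ft_force: [-1.1, -0.6, 2.6]
finger_gap: 0.313
```

Emit:
servo_tool(
  targets=[
    [[2,0,-2,0,0],[2,0,-4,0,0],[2,0,-4,0,0],[2,0,-2,0,0],[2,0,0,0,0],[2,0,0,0,0]],
  ],
)

```text
time: 19.45
position: [0.4384, 0.1192, 0.128]
tcp_rot: [-1.57, -0.002, -0.244]
ft_force: [-0.5, -0.2, -1.4]
finger_gap: 0.315
```

Run:
```python
from h import *
s,f=wrist("m1"); plan([.6235,-.101,.125],-.06,2)
```

```text
t 19.5 pos [0.4374 0.1189 0.1268] rot [-1.5716e+00  9.0000e-04 -2.4330e-01] F [ 0.1 -0.6 -1.4] gap 29.3
9 [[2, 2.6, 0.02, -1.87, np.float64(-1.17)], [2, 2.56, 0.02, -1.93, np.float64(-1.17)], [2, 2.52, 0.02, -1.98, np.float64(-1.17)], [2, 2.48, 0.02, -2.03, np.float64(-1.17)], [2, 2.43, 0.02, -2.08, np.float64(-1.17)], [2, 2.39, 0.02, -2.13, np.float64(-1.17)], [2, 2.35, 0.02, -2.18, np.float64(-1.17)], [2, 2.3, 0.02, -2.22, np.float64(-1.17)], [2, 2.26, 0.02, -2.27, np.float64(-1.17)]]
```

View pics/m1.png

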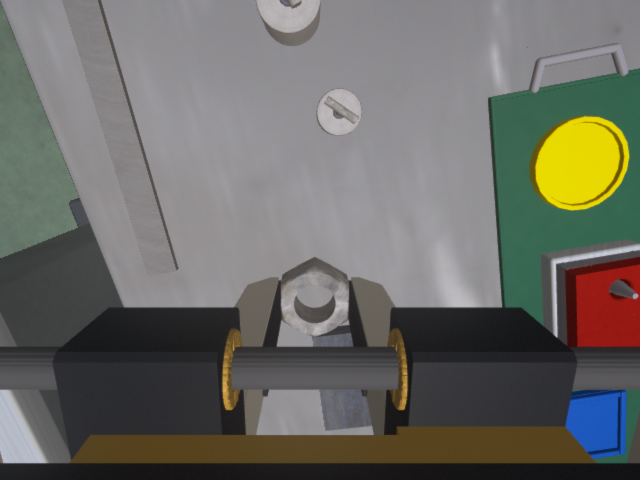

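The nut is held on its flats, centred between the fingers at (315,298). Moving it to the blue dish.

Emit:
servo_tool(
  targets=[
    [[2,2.6,0,-1.85,-1.17],[2,2.55,0,-1.95,-1.17],[2,2.5,0,-2.0,-1.17],[2,2.5,0,-2.05,-1.17],[2,2.45,0,-2.1,-1.17],[2,2.4,0,-2.1,-1.17],[2,2.35,0,-2.2,-1.17],[2,2.3,0,-2.2,-1.17],[2,2.25,0,-2.25,-1.17],[2,0,0,0,0]],
  ],
)

```text
time: 20.33
position: [0.626, -0.1091, 0.1236]
tcp_rot: [-1.576, 0.001, -0.068]
ft_force: [-0.9, -1.7, -0.4]
finger_gap: 0.315
```

Emit:
servo_tool(
  targets=[
    [[2,0,2,0,0],[2,0,2,0,0],[2,0,1.5,0,0],[2,0,0,0,0],[2,0,0,0,0],[2,0,0,0,0]],
  ],
)

```text
time: 20.83
position: [0.6243, -0.1004, 0.0719]
tcp_rot: [-1.571, 0.001, -0.059]
ft_force: [0.0, -1.0, -0.3]
finger_gap: 0.315
```

Run:
```python
from h import *
s,f=wrist("m2"); print(s["position"],s["tcp_rot"])
g=imaging.grab_frame("scene"); cv2.imwrite("pics/m3.png",cv2.resize(g["img"][180:300,220:380],None,fx=4,fy=4,interpolation=2))
t=imaging.grab_frame("top");cv2.imwrite("pics/m4.png",cv2.resize(t["img"][165:235,240:390],None,fx=4,fy=4,interpolation=2))
```

```text
[ 0.6242978  -0.10042761  0.07185306] [-1.57051526e+00  8.64627298e-04 -5.90050437e-02]
```

View pics/m2.png

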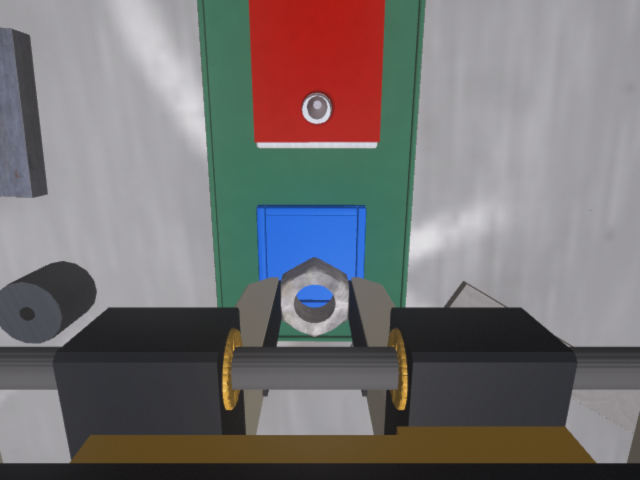

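View pics/m3.png

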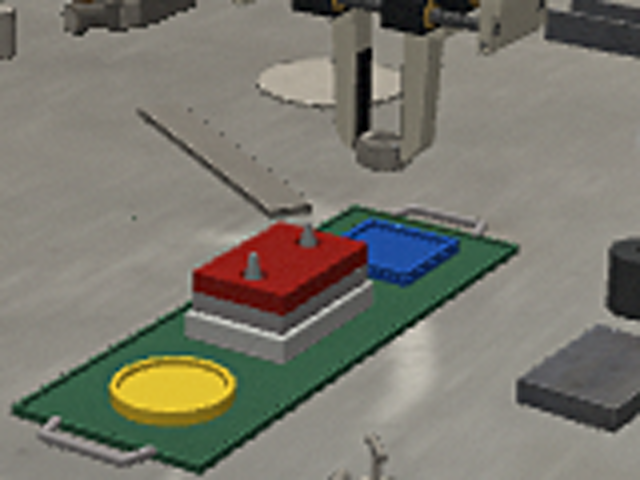

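Run:
```python
from h import *
f=imaging.grab_frame("wrist"); 
print(tool(f,[[258,206.5],[365,206.5]],.0715-.012), "nut",tool(f,[315,298],-.008)); plan([.6235,-.101,.125],-.06,2)
```

```text
[[-32.95113123  59.5         29.53483203]
 [ 28.90400459  59.5         29.54006765]] nut [[-0.07804162 -8.          1.80668024]]
t 21.03 pos [ 0.625  -0.1008  0.0733] rot [-1.5709 -0.0018 -0.0594] F [-1.2  0.5 -0.5] gap 29.1
2 [[2, -0.08, -2.58, -0.02, np.float64(0.02)], [2, -0.08, -2.58, -0.02, np.float64(0.02)]]
```

Emit:
servo_tool(
  targets=[
    [[2,-0.2,1.5,-0.35,0],[2,0,1.5,0,0],[2,0,1.0,0,0],[2,0,0.8,0,0],[2,0,0.4,0,0],[2,0,0.2,0,0],[2,0,0,0,0],[2,0,0,0,0],[2,0,0,0,0]],
  ],
)

```text
time: 21.78
position: [0.6228, -0.1041, 0.019]
tcp_rot: [-1.571, -0.001, -0.059]
ft_force: [-0.1, 0.7, -2.0]
finger_gap: 0.322
```

Emit:
servo_tool(
  targets=[
    [[2,0,0.15,0,0],[2,0,0.1,0,0],[2,0,0,0,0],[2,0,0,0,0]],
  ],
)

```text
time: 22.12
position: [0.6221, -0.1042, 0.0159]
tcp_rot: [-1.571, 0.0, -0.059]
ft_force: [-0.5, 0.8, -1.1]
finger_gap: 0.317
```

Emit:
servo_tool(
  targets=[
    [[4.5,0,0,0,0],[4.5,0,0,0,0],[4.5,0,0,0,0],[4.5,0,-1,0,0],[4.5,0,-3,0,0],[4.5,0,-4,0,0],[4.5,0,-4,0,0],[4.5,0,-3,0,0],[4.5,0,0,0,0]],
  ],
)

```text
time: 22.87
position: [0.627, -0.104, 0.1746]
tcp_rot: [-1.571, -0.016, -0.06]
ft_force: [0.4, -0.5, 0.9]
finger_gap: 0.485
```

Run:
```python
from h import *
s,f=wrist("n1")
t=imaging.grab_frame("top"); rect(t,"mandrel_mid",.037)
plan([.455,.262,.20],-.06,9.3)
```

```text
mandrel_mid 0.64 [200, 261, 217, 274] c [459.4 266.2] size [43.9 34.1] long 89.0
mandrel_mid 0.47 [171, 278, 186, 290] c [425.5 343. ] size [31.6 26.8] long 89.9
t 23.02 pos [ 0.6218 -0.1043  0.1663] rot [-1.5711e+00 -1.0000e-04 -5.9400e-02] F [0.2 1.2 0. ] gap 44.8
12 [[9.3, -1.57, -0.28, 2.96, np.float64(0.0)], [9.3, -1.57, -0.28, 2.96, np.float64(0.0)], [9.3, -1.57, -0.28, 2.96, np.float64(0.0)], [9.3, -1.57, -0.28, 2.96, np.float64(0.0)], [9.3, -1.57, -0.28, 2.96, np.float64(0.0)], [9.3, -1.57, -0.28, 2.96, np.float64(0.0)], [9.3, -1.57, -0.28, 2.96, np.float64(0.0)], [9.3, -1.57, -0.28, 2.96, np.float64(0.0)], [9.3, -1.57, -0.28, 2.96, np.float64(0.0)], [9.3, -1.57, -0.28, 2.96, np.float64(0.0)], [9.3, -1.57, -0.28, 2.96, np.float64(0.0)], [9.3, -1.57, -0.28, 2.96, np.float64(0.0)]]
```

View pics/n1.png

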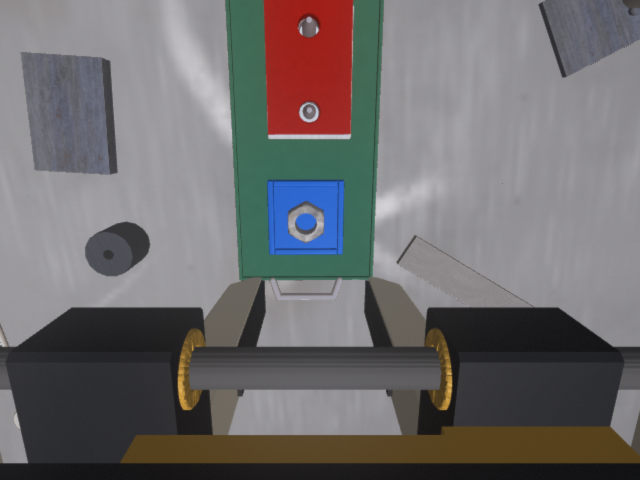

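Emit:
servo_tool(
  targets=[
    [[6,-1.55,-0.3,2.95,0],[6,-1.55,-0.3,2.95,0],[6,-1.55,-0.3,2.95,0],[6,-1.55,-0.3,2.95,0],[6,-1.55,-0.3,2.95,0],[6,-1.55,-0.3,2.95,0],[6,-1.55,-0.3,2.95,0],[6,-1.55,-0.3,2.95,0],[6,-1.55,-0.3,2.95,0],[6,-1.55,-0.3,2.95,0]],
  ],
)

```text
time: 23.85
position: [0.483, 0.2001, 0.1943]
tcp_rot: [-1.573, 0.004, -0.059]
ft_force: [0.7, 0.3, -0.0]
finger_gap: 0.646
```

Emit:
servo_tool(
  targets=[
    [[6,-1.55,0,2.95,0],[6,-1.55,0,2.95,0],[6,0,0,0,0],[6,0,0,0,0],[6,0,0,0,0],[6,0,0,0,0]],
  ],
)

```text
time: 24.35
position: [0.4579, 0.2581, 0.1949]
tcp_rot: [-1.573, 0.001, -0.062]
ft_force: [-0.1, 0.8, 0.5]
finger_gap: 0.649
```

Run:
```python
from h import *
s,f=wrist("o1"); print(s["position"],s["tcp_rot"]); rect(f,"mandrel_mid",.037,s)
```

```text
[0.45791646 0.25811329 0.19485982] [-1.57313514e+00  1.38083810e-03 -6.21619249e-02]
mandrel_mid 0.91 [323, 260, 352, 307] c [473.  203.6] size [36.7 28.9] long 72.4
mandrel_mid 0.86 [292, 184, 340, 241] c [459.3 267.5] size [41.  37.7] long 60.0
mandrel_mid 0.62 [248, 98, 289, 135] c [426.7 343.9] size [26.9 29. ] long 176.4
```

View pics/o1.png

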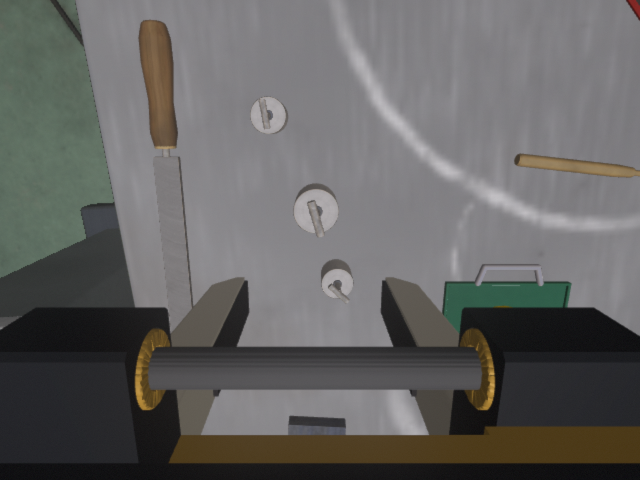

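Run:
```python
from h import *
s,f=wrist("o2"); m=cv2.resize(f["img"][170:260,270:370],None,fx=6,fy=6,interpolation=2); cv2.imwrite("pics/o2.png",m)
print(s["position"],s["tcp_rot"],unproj(f,[316.2,212],.037,s)); print(tool(f,[316.2,212],.1935-.037))
```

```text
[0.45816656 0.25838121 0.19532352] [-1.57214085e+00  6.67208951e-04 -6.25257171e-02] [[0.45962393 0.2650638  0.037     ]]
[[  1.13443914 156.5          7.3282536 ]]
```

View pics/o2.png

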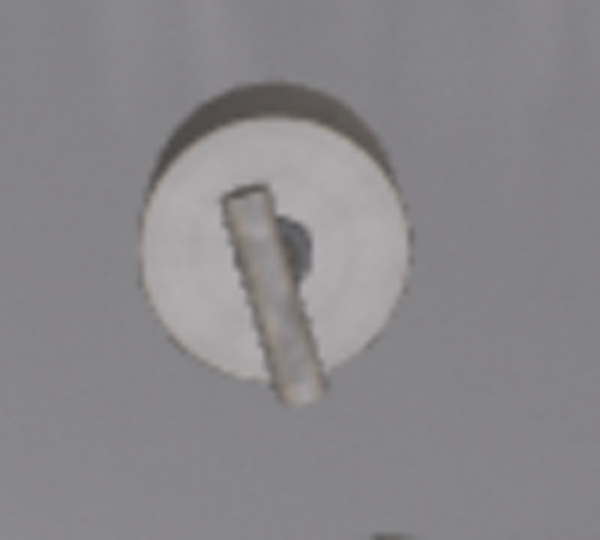

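Emit:
servo_tool(
  targets=[
    [[6,0.1,3,0.72,0],[6,0,3,0,0],[6,0,3,0,0],[6,0,3,0,0],[6,0,2.5,0,0],[6,0,2,0,0],[6,0,1.2,0,0],[6,0,0.5,0,0],[6,0,0,0,0],[6,0,0,0,0]],
  ],
  force=30,
)

```text
time: 25.33
position: [0.4595, 0.2673, 0.0143]
tcp_rot: [-1.57, -0.001, -0.06]
ft_force: [0.4, 0.1, 1.2]
finger_gap: 0.642
```

Run:
```python
from h import *
s,f=wrist("o3"); print(s["position"],s["tcp_rot"])
```

```text
[0.45954278 0.26726183 0.01428328] [-1.57032678e+00 -6.37704547e-04 -6.02071452e-02]
```

View pics/o3.png

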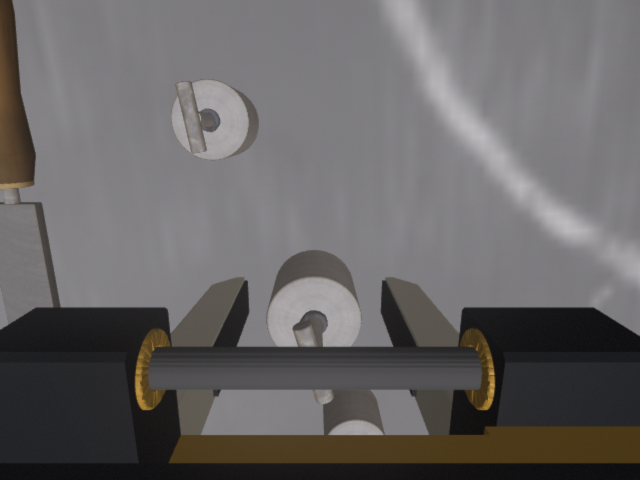

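Run:
```python
from h import *
f=imaging.grab_frame("wrist"); print(tool(f,[[314.5,316],[270,316],[360,316]],.013-.037)); plan([.459,.266,.0125],-.06,6)
```

```text
[[ -0.29523555 -24.           1.13177862]
 [-17.76484228 -24.           1.13060427]
 [ 17.56720012 -24.           1.13297937]]
t 25.43 pos [0.4598 0.2677 0.0149] rot [-1.5694 -0.0018 -0.0599] F [-0.4 -0.2  0.8] gap 60.2
1 [[6, -0.07, 0.24, -0.17, np.float64(0.0)]]
```

Well centred, about 1 mm off. Closing and lifting.

Emit:
servo_tool(
  targets=[
    [[6,0,0.2,0.1,0],[3,0,0,0,0],[3,0,0,0,0],[3,0,0,0,0],[3,0,0,0,0],[3,0,0,0,0],[3,0,0,0,0]],
  ],
  force=35,
)

```text
time: 26.02
position: [0.4592, 0.2685, 0.0121]
tcp_rot: [-1.571, -0.0, -0.059]
ft_force: [0.1, 0.0, 1.6]
finger_gap: 0.404
```

Emit:
servo_tool(
  targets=[
    [[3,0,-1.5,0,0],[3,0,-3,0,0],[3,0,-3,0,0],[3,0,-2.5,0,0],[3,0,0,0,0],[3,0,0,0,0],[3,0,0,0,0]],
  ],
  force=45,
)

```text
time: 26.6
position: [0.4579, 0.2672, 0.1105]
tcp_rot: [-1.573, 0.003, -0.06]
ft_force: [0.1, -0.1, -3.3]
finger_gap: 0.401
```

Run:
```python
from h import *
s,f=wrist("p1"); g=imaging.grab_frame("scene"); cv2.imwrite("pics/p2.png",cv2.resize(g["img"][200:400,220:420],None,fx=3,fy=3,interpolation=2))
plan([.637,.121,.115],-.06,3)
```

```text
t 26.7 pos [0.4577 0.2673 0.11  ] rot [-1.5735  0.0036 -0.0594] F [ 0.4 -0.7 -3.6] gap 37.5
7 [[3, 2.68, -0.07, -1.93, np.float64(0.01)], [3, 2.68, -0.07, -1.93, np.float64(0.01)], [3, 2.68, -0.07, -1.93, np.float64(0.01)], [3, 2.68, -0.07, -1.93, np.float64(0.01)], [3, 2.68, -0.07, -1.93, np.float64(0.01)], [3, 2.68, -0.07, -1.93, np.float64(0.01)], [3, 2.68, -0.07, -1.93, np.float64(0.01)]]
```

View pics/p2.png

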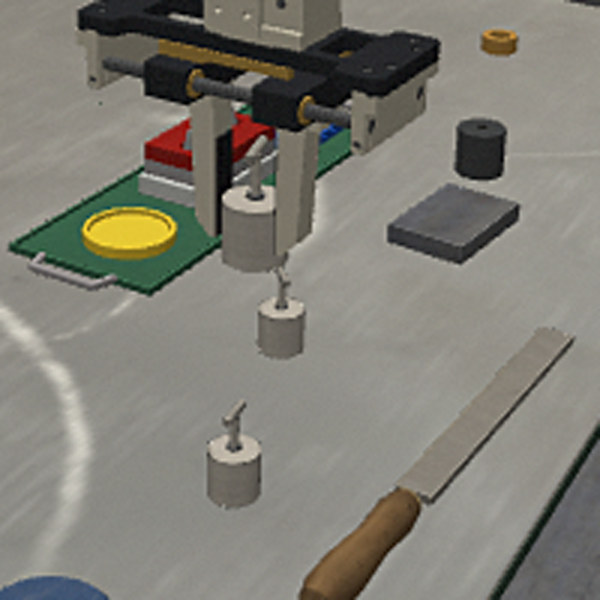

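Emit:
servo_tool(
  targets=[
    [[3,2.65,0,-1.9,0],[3,2.65,0,-1.9,0],[3,2.65,0,-1.9,0],[3,2.65,0,-1.9,0],[3,2.65,0,-1.9,0],[3,2.65,0,-1.9,0],[3,2.65,0,-1.9,0],[3,0,2,0,0],[3,0,2,0,0],[3,0,0,0,0]],
  ],
)

```text
time: 27.53
position: [0.6321, 0.1223, 0.0654]
tcp_rot: [-1.575, 0.012, -0.061]
ft_force: [-1.8, -0.2, -4.1]
finger_gap: 0.399
```

Emit:
servo_tool(
  targets=[
    [[3,0,0,0,0],[3,0,0,0,0],[3,0,0,0,0]],
  ],
)

```text
time: 27.78
position: [0.6368, 0.1256, 0.0729]
tcp_rot: [-1.57, -0.002, -0.058]
ft_force: [-0.0, -0.2, -3.4]
finger_gap: 0.401
```

Run:
```python
from h import *
s,f=wrist("q1"); print(s["position"],s["tcp_rot"])
```

```text
[0.63677343 0.12563019 0.07289401] [-1.5697905 -0.0016531 -0.0582347]
```

View pics/q1.png

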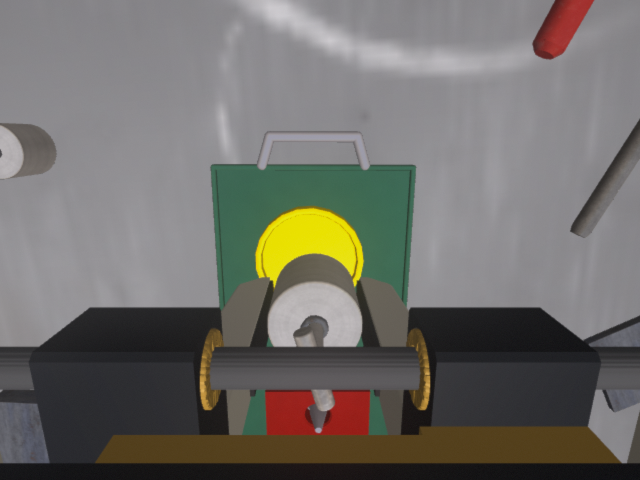

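Run:
```python
from h import *
f=imaging.grab_frame("wrist"); print("dish front, l, r",tool(f,[[309.5,207.5],[256,260],[363.5,260]],.0725-.012)); print("plug",tool(f,[[268,318],[362,318],[315,318]],-.025)); plan([.64,.12,.02],-.06,3)
```

```text
dish front, l, r [[ -3.19506473  60.5         28.76813452]
 [-35.49431418  60.5         -3.26317496]
 [ 29.20436081  60.5         -3.25822483]]
plug [[-18.44808624 -25.           0.76585576]
 [ 18.24699759 -25.           0.76831061]
 [ -0.10068043 -25.           0.76708318]]
t 27.88 pos [0.6369 0.1253 0.0732] rot [-1.57   -0.0021 -0.0586] F [-0.1  0.2 -2.7] gap 37.1
2 [[3, 0.17, 2.66, -0.26, np.float64(0.04)], [3, 0.17, 2.66, -0.26, np.float64(0.04)]]
```

Emit:
servo_tool(
  targets=[
    [[3,-0.3,1.5,-0.4,0],[3,0,1.5,0,0],[3,0,1.0,0,0],[3,0,0.5,0,0],[3,0,0.3,0,0],[3,0,0,0,0],[3,0,0,0,0],[3,0,0,0,0]],
  ],
)

```text
time: 28.55
position: [0.6338, 0.1212, 0.0247]
tcp_rot: [-1.57, -0.002, -0.059]
ft_force: [-0.0, -0.5, -2.6]
finger_gap: 0.399
```

Emit:
servo_tool(
  targets=[
    [[3,0,0.2,0,0],[3,0,0.15,0,0],[3,0,0.05,0,0],[3,0,0,0,0],[3,0,0,0,0]],
  ],
)

```text
time: 28.97
position: [0.6332, 0.1208, 0.0202]
tcp_rot: [-1.571, -0.0, -0.059]
ft_force: [0.8, 0.6, -0.6]
finger_gap: 0.399
```

Emit:
servo_tool(
  targets=[
    [[5.8,0,0,0,0],[5.8,0,0,0,0],[5.8,0,0,0,0],[5.8,0,-1,0,0],[5.8,0,-3,0,0],[5.8,0,-4,0,0],[5.8,0,-4,0,0],[5.8,0,-3,0,0],[5.8,0,-2,0,0],[5.8,0,0,0,0]],
  ],
)

```text
time: 29.8
position: [0.6363, 0.1222, 0.1969]
tcp_rot: [-1.567, -0.012, -0.06]
ft_force: [1.1, -0.1, 0.7]
finger_gap: 0.621
```

Emit:
servo_tool(
  targets=[
    [[6,-4,0,0,0],[6,-4,0,0,0],[6,-4,0,0,0],[6,-2,0,0,0],[6,0,0,0,0],[6,0,0,0,0]],
  ],
)

```text
time: 30.3
position: [0.4927, 0.129, 0.1901]
tcp_rot: [-1.571, -0.0, -0.058]
ft_force: [0.5, -0.7, 0.7]
finger_gap: 0.647
```

Run:
```python
from h import *
print(arm.get_state()["position"],arm.get_state()["time"])
t=imaging.grab_frame("top"); cv2.imwrite("pics/r1.png",cv2.resize(t["img"][165:300,140:490],None,fx=2.2,fy=2.2,interpolation=2))
rect(t,"mandrel_mid",.037);rect(t,"nut_mid",.024);rect(t,"red_plate_mid",.043);rect(t,"plain_plug_mid",.037);rect(t,"spacer_mid",.016);rect(t,"blank_plate_mid",.014)
g=imaging.grab_frame("scene"); cv2.imwrite("pics/r2.png",cv2.resize(g["img"][180:300,200:400],None,fx=4,fy=4,interpolation=2))
```

```text
[0.49265234 0.12904693 0.19009472] 30.3
mandrel_mid 0.65 [256, 190, 273, 203] c [633.8 120.4] size [39.4 34.7] long 89.1
mandrel_mid 0.6 [172, 277, 184, 289] c [426.1 342.4] size [27.7 29. ] long 134.5
red_plate_mid 0.91 [291, 182, 329, 209] c [631.2  12.1] size [88.3 59.2] long 89.1
plain_plug_mid 0.72 [357, 254, 375, 271] c [ 465.1 -113.5] size [41.6 39.1] long 89.0
spacer_mid 0.44 [463, 222, 474, 235] c [ 548.  -379.7] size [32.7 30. ] long 89.0
spacer_mid 0.16 [256, 184, 281, 209] c [639.8 120.2] size [66.8 53.4] long 66.6
blank_plate_mid 0.7 [301, 262, 341, 287] c [441.1  -6.3] size [87.6 59.4] long 83.2
```

View pics/r1.png

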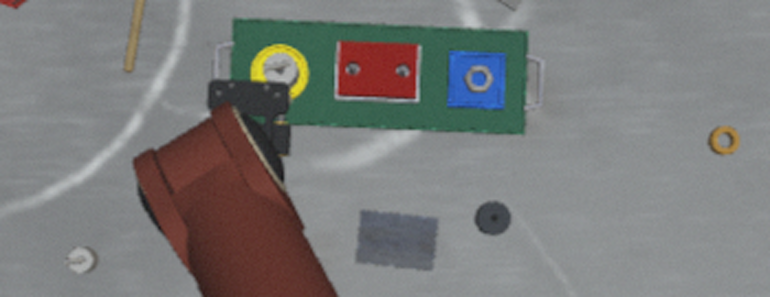

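View pics/r2.png

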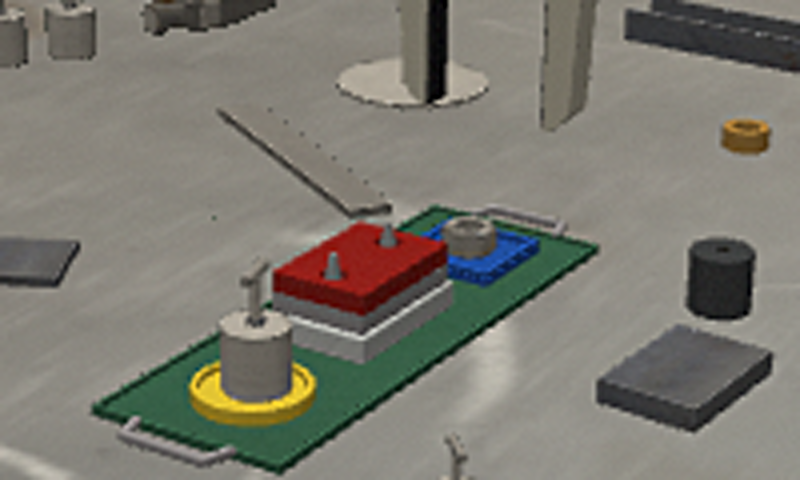

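The top and scene views show all four parts seated, and the look-alikes where they started. Handing in.

```bash
python3 -c "
from rig import arm
print(arm.hand_in())"
```

```text
the job is handed in; nothing more can be done
None
```

I made up the kit and handed it in at about 30.5 s of the 106 s allowed. The hand-in gives no verdict, so what follows rests on my own last pictures.

- **Plates:** The bare plate and then the red plate lie flat on the two dowels. The red plate's centre measures (0.631, 0.012), against about (0.631, 0.0115) for the block. In the last scene picture the stack looks level, with both dowel tips showing.
- **Nut:** It lies flat and about central in the blue dish, seen in the wrist view after release and again in the last top and scene pictures. The network did not find it in the last top picture, so this rests on the pictures alone.
- **T-pin plug:** I took the largest of the three near the tray, at top pixel (208,268). It stands upright in the yellow dish at (0.634, 0.120), within about 3 mm of the dish centre.
- **Look-alikes:** I never handled any of them. The undrilled plate and plain plug measure within 2 mm of their start. The spacer ring has no start reading from the same measurement; an earlier one, taken before the arm came near it again, agrees within 3 mm.

**Disagreements:** The top and wrist cameras differed by up to 3–4 mm on some points, mostly in y. I therefore made each placement by comparing part and target in the same wrist picture. The final outline of the red plate gave a yaw of 89.1°, against about 86.8° for the block. That is coarse at this resolution and well inside the 0.2 rad allowed. The force readings stayed within a few newtons throughout.

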